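# Put the column boxes and sample jars away in the bench rack

### The job

Put the flat column boxes and the sample jars lying about on the bench away in the grey rack. Draw the sliding book-end back, stand every box on end (on its small 56 x 28 mm end) in one neat straight row, face to face, along the middle of the lane between the end plate and the book-end, and finally slide the book-end up so that it holds the row against the end plate with no gaps. Stand every jar upright in a straight line along the middle of the rack's other channel. Set things down, do not drop them, and leave the other glassware undisturbed.

Things in the scene. Friction and masses are not known exactly. Their poses are not given: they have to be found in the camera images.
- rack: Grey rack fixed to the bench. Origin: bench level, middle line of the box lane; x along the lane to the end plate, y across, z up. Deck x -160 to 115, y -192 to 55 mm, top 10 mm above the bench. Box lane: middle y = 0, between lips 16 mm high at y 53 and -53, open at the ends. End plate: inner face at x = 100, 86 mm wide, 85 mm above the deck.
- jar_line (a point): Middle of the rack's jar channel on the deck, x = -22, y = -140 mm in the rack's frame. The channel runs along the rack's x, from x -156 to 111, between lips 16 mm high at y -90 and -190 mm and at its ends. A black rubber strip, level with the deck, marks the middle of the channel, and another that of the box lane.
- bookend (a joint): Position (m) of the sliding book-end: a steel plate 76 mm wide, up to 97 mm above the bench, on a foot that slides along the box lane and stays where it is left (friction about 2 N). 0 = nearest the end plate; grows as it is drawn back to the rack's -x, 0.16 = fully back. Free gap from end plate to book-end plate = 0.012 m + this value.
- bookend_tab (a point): Top centre of the book-end's upright pull tab, 94 mm above the bench. The tab is 10 mm thick along the rack's x, 26 mm wide along y, free for its upper 45 mm; its centre is 62 mm behind the plate face that touches the boxes (towards the rack's -x).
- box1: Flat carton (packed column box), brown cardboard with a blank white label, 130 x 56 x 28 mm, 0.18 kg (varies somewhat). Origin at its centre; its x axis runs along the 130 mm length, y along the 56 mm width, z through the 28 mm thickness. Both ends and both faces count the same. At the start it lies flat on the bench. May be absent (then None).
- box2: Flat carton (packed column box), brown cardboard with a blank white label, 130 x 56 x 28 mm, 0.18 kg (varies somewhat). Origin at its centre; its x axis runs along the 130 mm length, y along the 56 mm width, z through the 28 mm thickness. Both ends and both faces count the same. At the start it lies flat on the bench. May be absent (then None).
- box3: Flat carton (packed column box), brown cardboard with a blank white label, 130 x 56 x 28 mm, 0.18 kg (varies somewhat). Origin at its centre; its x axis runs along the 130 mm length, y along the 56 mm width, z through the 28 mm thickness. Both ends and both faces count the same. At the start it lies flat on the bench. May be absent (then None).
- jar1: Squat sample jar of brown glass with a white screw cap, 53 mm in diameter, 62 mm high, 0.14 kg (varies somewhat), standing upright on the bench at the start. Origin at the centre of its underside, z up through the cap. May be absent (then None).
- jar2: Squat sample jar of brown glass with a white screw cap, 53 mm in diameter, 62 mm high, 0.14 kg (varies somewhat), standing upright on the bench at the start. Origin at the centre of its underside, z up through the cap. May be absent (then None).
- jar3: Squat sample jar of brown glass with a white screw cap, 53 mm in diameter, 62 mm high, 0.14 kg (varies somewhat), standing upright on the bench at the start. Origin at the centre of its underside, z up through the cap. May be absent (then None).
- beaker: Glass beaker, 72 mm in diameter, 90 mm high; bystander. Origin at the centre of its underside, z up.
- conical: Conical glass flask, 82 mm across the foot, 115 mm high; bystander. Origin at the centre of its underside, z up.
- flask: Round glass flask of 100 mm diameter sitting in a cork ring, 148 mm high; bystander. Origin at the centre of the underside of the ring, z up.
Mind the look-alikes: they are no part of the job. Leave any pink look-alike of the jar3 alone.

How it is judged:
By the outcome, as a careful person would: the job done as asked, in the order asked, and still so for the second after the job is handed in, with the robot touching nothing.
Of box1, box2, box3 only 2 to 3 are there at a start; the rules pass over those that are not, and their reading is None.
Of jar1, jar2, jar3 only 2 to 3 are there at a start; the rules pass over those that are not, and their reading is None.
At some moment in a run one of jar1, jar2, jar3 may be knocked a few centimetres aside while the robot is not near it.
It also fails if it takes over 210 s, if anything falls off the work surface, if the arm or the gripper's body presses on something with over 40 N, if the wrist force passes 120 N, or if a joint passes its speed limit or range.

### The arm

A 6-joint arm with a two-finger parallel gripper is mounted at the origin on the work surface. World frame = base frame: x ahead of the robot, y to its left, z up, the work surface at z = 0. Lengths are in m, angles in rad, forces in N, time in s.
With the tool pointing down it reaches from about 0.35 to 0.875 m from the base axis. Payload 15.5 kg.
Tool frame: the origin (TCP) lies midway between the tips of the shut fingers; the grasp point (between the pads) lies tcp_to_grasp behind it (tcp_to_grasp is the distance from the TCP to the grasp point, in m); z points along the fingers, y is the direction in which the jaws open and shut (so a half turn about z gives the same grasp; the last joint's range is limited). The gripper opens to 85 mm and grips with 20 to 120 N. Pads are 22 mm wide; open, the fingers measure 114 mm over their backs; the gripper's body (76 mm by 85 mm) begins 54 mm behind the grasp point. The pads swing forward as they close: fully open they stand 13 mm farther back than shut.
Start: joints at [1.192, 0.494, 1.345, -0, 1.302, -0.096], TCP at [0.174, 0.6, 0.231] pointing down, gripper open.
Joint ranges: [-2.91, 2.91], [-0.82, 2.16], [0.22, 2.67], [-1.22, 4.37], [0.12, 2.79], [-3.08, 3.08]. Speed limits (rad/s): [1.89, 1.89, 2.57, 3.01, 3.01, 3.01].

### API

Orientations are given as a unit quaternion [w, x, y, z].
In Python, from cell import get_obs, read_camera, close_job, tcp_to_grasp gives the robot as it stands.
- The arm moves only by the tool jog_arm, never from a script. Its argument "rows" is a list that holds one entry, the list of rows, each a list of 5 numbers: the gripper command: -1 is shut, 1 is fully open, values between are in proportion, then the shift along the tool's x, y, z in units of 30 mm (1.0 is 30 mm), then the turn about the tool's z in units of 6 degrees (1.0 is 6 degrees). In form: [[[hand, tx, ty, tz, twist], ...]]. A call has 1 to 5 rows; each row is the pose to reach, as a shift and turn from the pose commanded when the call began, along the tool's axes at that moment; what a row does not reach only later rows make up. A row lasts 1/12 s, in which the tool goes at most 41.7 mm and 7.16 degrees, less where a joint would pass 70% of its speed; a pose out of reach is approached as far as the arm can. A call with a gripper value outside its range is refused whole. The fingers move at their own pace and stop on an object; "newtons" is the grip in N (left out, the last holds). Time passes only in rows, so rows that repeat a pose let the fingers close. It gives the time, the measured TCP pose, the force and the opening at its end, in the units of the state.
- get_obs(): the state, without advancing time (a new reading comes with each control period).
- read_camera(name): name is "scene" or "top" or "wrist"; returns a dict with "frame" (400x640x3 uint8, red, green, blue), "z_map" (400x640 float32, m along the optical axis (not along the pixel's ray), 0 where there is no reading), "mtx" (3x3 intrinsics, pixels), "R" (3x3) and "t" (3): a world point X has camera coordinates R X + t; the wrist camera has in their place "T_tool_cam" (4x4, takes a point from camera to tool coordinates, whose origin is the TCP and whose axes are the flange's). Camera axes: x right, y down, z forward; pixel columns grow to the right and rows downward; lengths in m; the calibration is good to about 2 mm. A picture is of the moment at which its call begins: read the wrist's pose just before it.
- close_job(): hands the job in, once; it reports no verdict.
The state is a dict: "clock": time; "qpos": joint angles; "joint_velocities": joint speeds; "tau": joint torques, N m; "tcp_pos": TCP position; "eef_rot": TCP orientation; "ft_force": force on the tool from outside, world axes, zero at the start; "torque": the same for the moment, N m; "width": finger opening in m.
Only numpy, scipy, OpenCV 4.12 (cv2) and the standard library are available. Lean on these libraries where they do the work, as an engineer would, in place of code of your own. Each camera call takes 0.05 s, during which the arm holds its last target.

## Working session

There is one attempt and no reset: what is moved stays moved. The work goes in short steps, Python scripts to look and compute and a tool call to move; the robot and the scene stay as the last step left them, time stands still between calls to the robot, and variables do not carry over. Pictures are saved under pics/ and viewed, and the job is handed in when it is done.

Besides the shell and the picture viewer there is one more tool, called after ">>>" as name([rows], argument=value, ...), one row to a line, values as JSON. jog_arm: Moves the arm, as the interface text tells. Its arguments: {"type":"object","properties":{"rows":{"type":"array","items":{"type":"array","items":{"type":"array","items":{"type":"number"}}}},"newtons":{"type":"number"}},"required":["rows"]}

```bash
ls; mkdir -p pics; cat > h.py <<'E'
import numpy as np, cv2, json
from cell import get_obs, read_camera, close_job, tcp_to_grasp
def save(n,im): cv2.imwrite('pics/'+n,cv2.cvtColor(im,cv2.COLOR_RGB2BGR))
def world(c,u,v,z=None):
    K=c['mtx'];d=z if z is not None else c['z_map'][int(v),int(u)]
    p=np.linalg.inv(K)@np.array([u,v,1.])*d
    return c['R'].T@(p-c['t'])
def onplane(c,u,v,h):
    r=c['R'].T@np.linalg.inv(c['mtx'])@np.array([u,v,1.]); o=-c['R'].T@c['t']
    return o+r*(h-o[2])/r[2]
def q2R(q):
    from scipy.spatial.transform import Rotation as R
    return R.from_quat([q[1],q[2],q[3],q[0]]).as_matrix()
E
python3 - <<'E'
from h import *
o=get_obs();print(o); print(tcp_to_grasp if not callable(tcp_to_grasp) else tcp_to_grasp())
print(q2R(o['eef_rot']).round(3))
for n in ('scene','top','wrist'):
    c=read_camera(n);save(n+'0.png',c['frame']);print(n,c['mtx'].tolist(),c.get('R'),c.get('t'),c.get('T_tool_cam'))
    np.savez('pics/'+n+'0.npz',**c)
E
```

```text
pics
{'clock': 0.0, 'qpos': array([ 1.19250615e+00,  4.94177003e-01,  1.34616346e+00,  4.56472496e-06,
        1.30248912e+00, -9.55047784e-02]), 'joint_velocities': array([ 1.37143215e-03, -1.21989307e-03, -2.24922139e-05, -1.87322160e-03,
       -8.25608504e-04,  1.79615777e-03]), 'tau': array([ 1.97754372e-03, -8.82162738e+01, -3.83860624e+01,  1.24177159e-04,
        9.85605555e-03, -4.10107234e-06]), 'tcp_pos': array([0.17425441, 0.59982783, 0.23069314]), 'eef_rot': array([-1.47285156e-04,  1.40922626e-01,  9.90020419e-01, -6.00675512e-04]), 'ft_force': array([ 0.44786511, -0.40059609, -0.8669201 ]), 'torque': array([ 0.01289852,  0.03125018, -0.03790783]), 'width': 0.08523581597796442}
0.0187
[[-0.96   0.279 -0.   ]
 [ 0.279  0.96  -0.001]
 [ 0.    -0.001 -1.   ]]
scene [[480.50292062891526, 0.0, 317.76642519017435], [0.0, 480.50292062891526, 200.15074930076628], [0.0, 0.0, 1.0]] [[-2.43636497e-01  9.69866304e-01  7.81443276e-04]
 [ 8.36992790e-01  2.10664758e-01 -5.05038048e-01]
 [-4.89984007e-01 -1.22391638e-01 -8.63096727e-01]] [ 0.1767584  -0.46088454  1.64166624] None
top [[460.64814997537974, 0.0, 316.6514275476495], [0.0, 460.64814997537974, 195.93554771585536], [0.0, 0.0, 1.0]] [[ 0.02181835 -0.99961098  0.01737398]
 [-0.99451472 -0.02347869 -0.10192752]
 [ 0.10229579 -0.01505479 -0.9946401 ]] [-0.05890782  0.61564415  1.52685225] None
wrist [[331.91371782883357, 0.0, 321.6859310573512], [0.0, 331.91371782883357, 192.8593067637374], [0.0, 0.0, 1.0]] None None [[ 7.90050384e-04 -9.50933318e-01 -3.09394896e-01  7.88436000e-02]
 [ 9.99999668e-01  8.12888406e-04  5.50993351e-05 -1.73893349e-04]
 [ 1.99107730e-04 -3.09394836e-01  9.50933644e-01 -1.41738963e-01]
 [ 0.00000000e+00  0.00000000e+00  0.00000000e+00  1.00000000e+00]]
```

View pics/scene0.png

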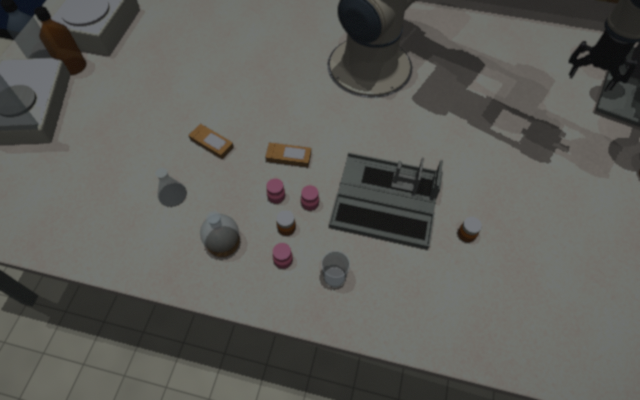

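View pics/top0.png

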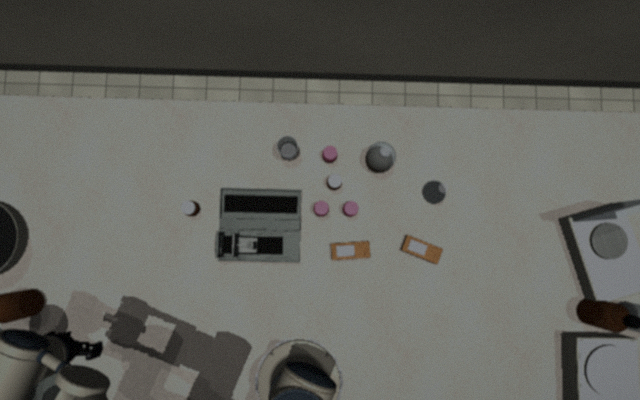

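View pics/wrist0.png

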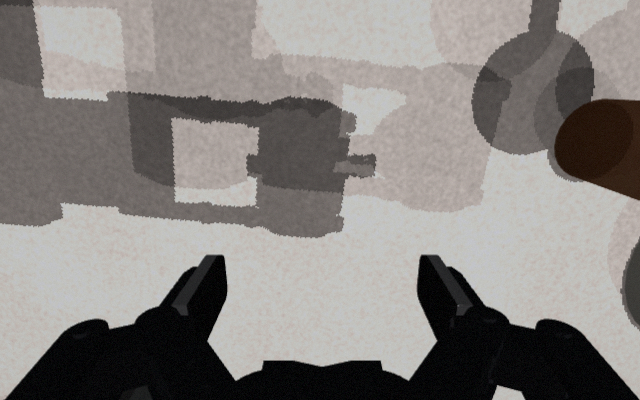

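```bash
python3 - <<'E'
from h import *
c=dict(np.load('pics/top0.npz'));s=dict(np.load('pics/scene0.npz'))
def enh(a,k): 
    a=cv2.resize(a,None,fx=k,fy=k,interpolation=cv2.INTER_CUBIC); return np.clip(a.astype(float)*1.7,0,255).astype(np.uint8)
save('t1.png',enh(c['frame'][130:280,170:330],5)); save('t2.png',enh(c['frame'][130:280,300:460],5))
save('s1.png',enh(s['frame'][110:290,180:500],2.5))
E
```

```text
(no output)
```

View pics/t1.png

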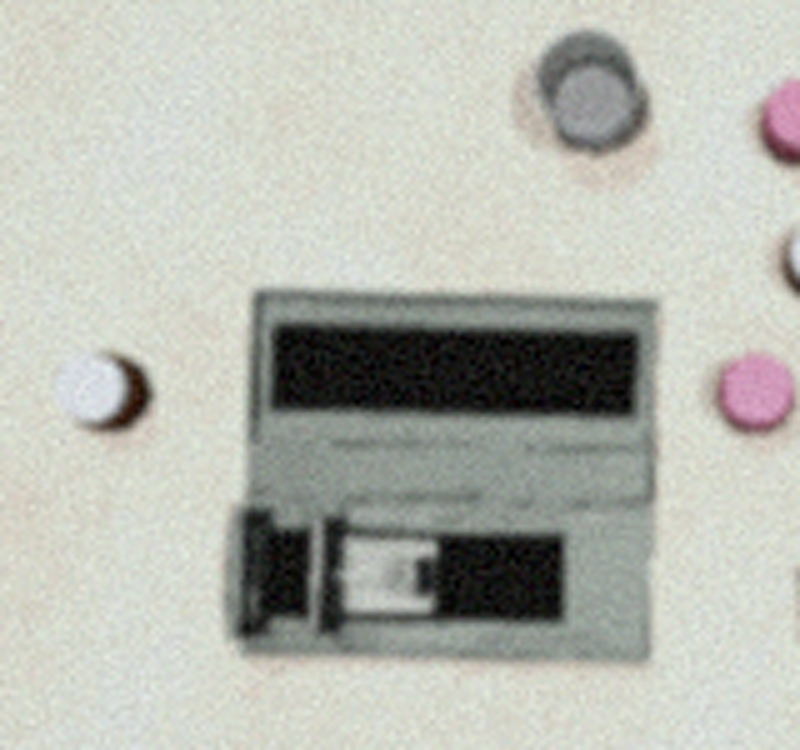

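View pics/t2.png

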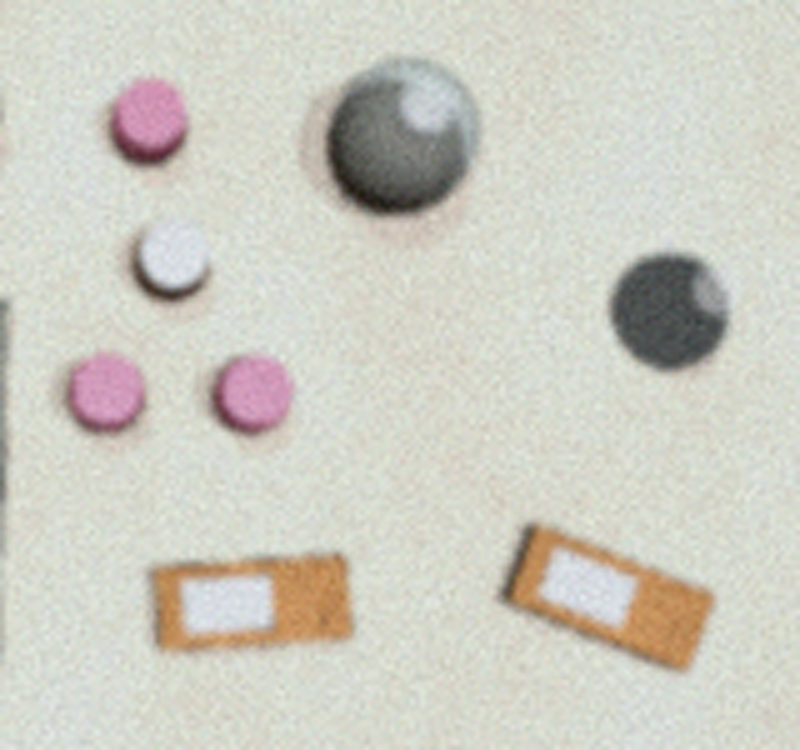

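View pics/s1.png

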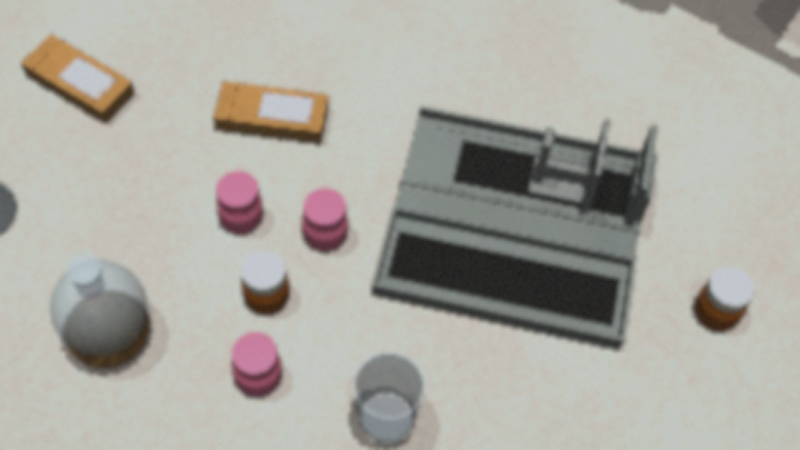

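```bash
python3 - <<'E'
from h import *
c=dict(np.load('pics/top0.npz'));s=dict(np.load('pics/scene0.npz'))
np.set_printoptions(precision=4,suppress=True)
# segmentation-based: points maps
def pts(c):
    v,u=np.mgrid[0:400,0:640]; z=c['z_map']; 
    p=np.stack([(u-c['mtx'][0,2])/c['mtx'][0,0]*z,(v-c['mtx'][1,2])/c['mtx'][1,1]*z,z],-1)
    return (p-c['t'])@c['R']
for n,c,jars,boxes in (('top',c,[(334,181),(189,207),(321,208),(350,208),(329,153)],[(350,250),(421,249)]),('scene',s,[(286,216),(471,226),(276,184),(310,192),(282,250)],[(289,154),(211,140)])):
    P=pts(c);hsv=cv2.cvtColor(c['frame'],cv2.COLOR_RGB2HSV)
    print(n)
    for u,v in jars:
        m=np.zeros((400,640),bool);m[v-9:v+10,u-9:u+10]=1
        m&=(P[...,2]>.045)
        q=P[m]; zt=np.median(q[:,2]); 
        top=np.abs(P[...,2]-zt)<.008; top&=m
        q=P[top]; print('jar',u,v,zt.round(4),top.sum(),q.mean(0),(q.max(0)+q.min(0))/2,q.max(0)-q.min(0))
    for u,v in boxes:
        m=np.zeros((400,640),bool);m[v-30:v+31,u-34:u+35]=1
        col=(hsv[...,0]>5)&(hsv[...,0]<25)&(hsv[...,1]>100)
        m&=(P[...,2]>.018)&(P[...,2]<.04)
        q=P[m]; r=cv2.minAreaRect((q[:,:2]*1000).astype(np.float32)); print('box',np.median(q[:,2]),m.sum(),r)
# rack
P=pts(s);T=pts(dict(np.load('pics/top0.npz')))
for n,P,us in (('top',T,[(222,190),(299,191),(301,229),(299,259),(219,258),(241,244),(233,244),(217,244)]),):
    for u,v in us: print(n,u,v,P[v,u])
E
```

```text
top
jar 334 181 0.0619 156 [ 0.6688 -0.1028  0.0618] [ 0.6702 -0.1027  0.0614] [0.0444 0.0438 0.0148]
jar 189 207 0.0632 160 [0.5687 0.3802 0.063 ] [0.5687 0.3796 0.0628] [0.0439 0.0452 0.0151]
jar 321 208 0.0629 157 [ 0.5771 -0.059   0.0626] [ 0.5777 -0.0596  0.0626] [0.0469 0.0465 0.0154]
jar 350 208 0.0628 155 [ 0.5786 -0.1577  0.0627] [ 0.578  -0.1577  0.0628] [0.0439 0.0441 0.0148]
jar 329 153 0.0622 156 [ 0.7629 -0.0845  0.062 ] [ 0.7636 -0.0843  0.0621] [0.0471 0.0439 0.0153]
box 0.028240523817722407 640 ((438.76556396484375, -161.2650909423828), (56.02043533325195, 129.72264099121094), 5.287067413330078)
box 0.028477902195259145 652 ((447.17901611328125, -403.59808349609375), (132.697998046875, 56.81132888793945), 69.40379333496094)
scene
jar 286 216 0.0619 224 [ 0.6709 -0.1037  0.0621] [ 0.6697 -0.1038  0.061 ] [0.0475 0.0465 0.0141]
jar 471 226 0.0613 245 [0.5705 0.378  0.0615] [0.5705 0.3782 0.0605] [0.0484 0.0454 0.0131]
jar 276 184 0.0613 211 [ 0.5813 -0.1594  0.0615] [ 0.5792 -0.1594  0.061 ] [0.0484 0.0461 0.0151]
jar 310 192 0.0616 216 [ 0.5803 -0.061   0.0615] [ 0.5788 -0.0612  0.0618] [0.0468 0.0465 0.0143]
jar 282 250 0.0622 252 [ 0.7652 -0.0858  0.0621] [ 0.7645 -0.0859  0.0616] [0.0462 0.0458 0.0142]
box 0.028111821381742383 748 ((441.3285217285156, -164.0222930908203), (60.76762008666992, 130.84251403808594), 5.2520365715026855)
box 0.027910084015733545 718 ((449.6898498535156, -404.3409423828125), (135.22747802734375, 60.153587341308594), 71.58418273925781)
top 222 190 [0.6315 0.2787 0.013 ]
top 299 191 [0.6344 0.0157 0.0122]
top 301 229 [0.505  0.0057 0.0003]
top 299 259 [0.4032 0.0098 0.0065]
top 219 258 [0.4009 0.2794 0.0106]
top 241 244 [0.4496 0.2029 0.0406]
top 233 244 [0.4494 0.2194 0.102 ]
top 217 244 [0.4483 0.27   0.1028]
```

```bash
cat >> h.py <<'E'
def plan(target,ydeg,o=None,grasp=False):
    """target TCP (or grasp) world; ydeg: world direction angle of tool y (mod 180)"""
    o=o or get_obs(); Rm=q2R(o['eef_rot']); t=np.array(target,float)
    if grasp: t[2]-=tcp_to_grasp
    d=Rm.T@(t-o['tcp_pos'])/0.03
    cur=np.degrees(np.arctan2(Rm[1,1],Rm[0,1])); dy=(ydeg-cur+90)%180-90
    print('pos',o['tcp_pos'].round(4),'y',round(cur,1),'q6',round(o['qpos'][5],2),'-> tx,ty,tz,tw',d.round(2),round(-dy/6,2), 'f',o['ft_force'].round(1),'w',round(o['width'],4),'t',round(o['clock'],1))
def pts(c):
    v,u=np.mgrid[0:400,0:640]; z=c['z_map']
    p=np.stack([(u-c['mtx'][0,2])/c['mtx'][0,0]*z,(v-c['mtx'][1,2])/c['mtx'][1,1]*z,z],-1)
    return (p-c['t'])@c['R']
def cam(n):
    o=get_obs();c=dict(read_camera(n))
    if n=='wrist':
        Rt=q2R(o['eef_rot']);T=c['T_tool_cam'];Rw=Rt@T[:3,:3];tw=Rt@T[:3,3]+o['tcp_pos']
        c['R']=Rw.T;c['t']=-Rw.T@tw
    return c
E
python3 - <<'E'
from h import *
np.set_printoptions(precision=4,suppress=True)
for n,rois in (('top',[(222,302,192,216),(228,286,234,258)]),('scene',[(335,430,200,242),(360,440,165,195)])):
    c=dict(np.load(f'pics/{n}0.npz'));P=pts(c)
    g=c['frame'].max(2)
    for a,b,e,f in rois:
        m=np.zeros((400,640),bool);m[e:f,a:b]=1
        m&=(g<28)&(P[...,2]<.02)
        q=P[m]; r=cv2.minAreaRect((q[:,:2]*1000).astype(np.float32)); print(n,m.sum(),np.median(q[:,2]),r)
# deck+lip footprint
c=dict(np.load('pics/top0.npz'));P=pts(c)
m=np.zeros((400,640),bool);m[183:268,210:308]=1;m&=(P[...,2]>.005)&(P[...,2]<.035)
q=P[m];print(cv2.minAreaRect((q[:,:2]*1000).astype(np.float32)))
plan((.45,.15,.35),90)
E
```

```text
top 1077 0.011029449586874553 ((587.6712036132812, 146.29983520507812), (243.3548126220703, 53.43223190307617), 89.709228515625)
top 425 0.011288942236872643 ((447.27630615234375, 161.82150268554688), (60.353389739990234, 180.4441375732422), 1.3442137241363525)
scene 1421 0.010644731720719131 ((587.9823608398438, 145.262451171875), (54.701446533203125, 241.58116149902344), 0.46399301290512085)
scene 587 0.010512082726935433 ((448.4131164550781, 167.391357421875), (52.95212936401367, 194.30531311035156), 0.2075829952955246)
((516.30419921875, 151.6216278076172), (286.6398010253906, 332.4244384765625), 1.345119595527649)
pos [0.1743 0.5999 0.2308] y 73.8 q6 -0.1 -> tx,ty,tz,tw [-13.01 -11.84  -3.96] -2.7 f [ 0.8  0.6 -0.8] w 0.0852 t 0.1
```

>>> jog_arm([
  [[0,-6,-5.5,-4,0],[0,-6,-5.5,-4,0],[0,-6,-5.5,-4,0],[0,-6,-5.5,-4,0],[0,-6,-5.5,-4,0]],
])

```text
clock: 0.57
tcp_pos: [0.2719, 0.4387, 0.3238]
eef_rot: [-0.0, 0.141, 0.99, -0.0]
ft_force: [1.6, 1.0, 1.1]
width: 0.0426
```

>>> jog_arm([
  [[0,-5,-5,0,0],[0,-5,-5,0,0],[0,-5,-5,0,0],[0,-5,-5,0,0],[0,-5,-5,0,0]],
])

```text
clock: 0.98
tcp_pos: [0.3722, 0.2559, 0.3232]
eef_rot: [0.0, 0.141, 0.99, 0.0]
ft_force: [1.2, 1.5, 1.0]
width: 0.0428
```

```bash
python3 -c "
from h import *
plan((.45,.15,.35),90.4)"
```

```text
pos [0.3722 0.2559 0.3232] y 73.8 q6 -0.82 -> tx,ty,tz,tw [-3.48 -2.67 -0.89] -2.76 f [1.2 1.5 1. ] w 0.0428 t 1.0
```

>>> jog_arm([
  [[0,-3.5,-2.7,-0.9,-2.8],[0,-3.5,-2.7,-0.9,-2.8],[0,-3.5,-2.7,-0.9,-2.8],[0,-3.5,-2.7,-0.9,-2.8],[0,-3.5,-2.7,-0.9,-2.8]],
])

```text
clock: 1.4
tcp_pos: [0.4528, 0.1474, 0.3509]
eef_rot: [0.001, -0.004, 1.0, -0.0]
ft_force: [-1.3, 0.4, -0.4]
width: 0.0426
```

```bash
python3 - <<'E'
from h import *
plan((.45,.15,.35),90.4)
c=cam('wrist');np.savez('pics/w1.npz',**c);save('w1.png',c['frame'])
E
```

```text
pos [0.4528 0.1474 0.3509] y 90.4 q6 -1.39 -> tx,ty,tz,tw [0.09 0.09 0.03] 0.0 f [-1.3  0.4 -0.4] w 0.0426 t 1.4
```

View pics/w1.png

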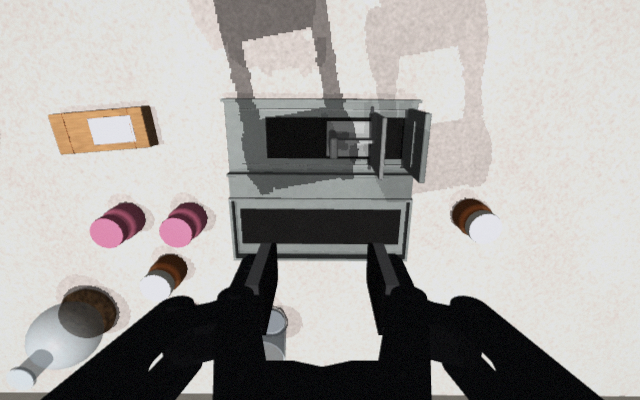

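```bash
python3 - <<'E'
from h import *
np.set_printoptions(precision=4,suppress=True)
c=dict(np.load('pics/w1.npz'));P=pts(c)
g=c['frame'].max(2)
for a,b,e,f in [(238,408,205,245),(262,408,114,162)]:
    m=np.zeros((400,640),bool);m[e:f,a:b]=1;m&=(g<28)&(P[...,2]<.016)&(P[...,2]>.006)
    q=P[m]; print(m.sum(),np.median(q[:,2]),cv2.minAreaRect((q[:,:2]*1000).astype(np.float32)),np.median(q,0))
m=np.zeros((400,640),bool);m[90:190,300:440]=1;m&=(P[...,2]>.085)
n,l=cv2.connectedComponents(m.astype(np.uint8))
for i in range(1,n):
    q=P[l==i]
    if len(q)>8: print(len(q),q[:,2].max(),q.min(0),q.max(0),cv2.minAreaRect((q[:,:2]*1000).astype(np.float32)))
# outer rack
m=np.zeros((400,640),bool);m[90:262,215:436]=1;m&=(P[...,2]>.006)&(P[...,2]<.03)
print(cv2.minAreaRect((P[m][:,:2]*1000).astype(np.float32)))
m=np.zeros((400,640),bool);m[90:262,215:436]=1;m&=(P[...,2]>.02)&(P[...,2]<.03)
q=P[m];h,e=np.histogram(q[:,0],40);print(list(zip(e.round(4),h)))
im=cv2.resize(c['frame'][85:270,205:445],None,fx=3.3,fy=3.3,interpolation=cv2.INTER_CUBIC);save('w1c.png',im)
E
```

```text
1453 0.00945250605469347 ((588.0430908203125, 145.95425415039062), (57.67131423950195, 247.2178955078125), 0.4307404160499573) [0.5849 0.1454 0.0095]
3080 0.009526249595599123 ((449.53643798828125, 165.701416015625), (61.50141906738281, 198.30023193359375), 0.2231876105070114) [0.4467 0.1226 0.0095]
585 0.4925007766999595 [0.3736 0.1467 0.0851] [0.4898 0.2756 0.4925] ((409.24493408203125, 231.44708251953125), (171.96023559570312, 65.36164093017578), 46.38248062133789)
385 0.4925007766999595 [0.3736 0.1467 0.085 ] [0.4835 0.2232 0.4925] ((417.84808349609375, 200.8927001953125), (133.21585083007812, 43.06149673461914), 32.87284469604492)
168 0.09500143915710058 [0.4342 0.1568 0.0859] [0.46   0.1657 0.095 ] ((447.1153259277344, 161.2569580078125), (25.87236785888672, 8.71875286102295), 0.7424049973487854)
((515.821044921875, 145.08987426757812), (247.3277130126953, 275.7777099609375), 0.0897541344165802)
[(np.float64(0.392), np.int64(664)), (np.float64(0.3982), np.int64(0)), (np.float64(0.4044), np.int64(14)), (np.float64(0.4106), np.int64(14)), (np.float64(0.4168), np.int64(14)), (np.f
[... 552 characters left out ...]
np.int64(722)), (np.float64(0.522), np.int64(729)), (np.float64(0.5281), np.int64(700)), (np.float64(0.5343), np.int64(661)), (np.float64(0.5405), np.int64(26)), (np.float64(0.5467), np.int64(28)), (np.float64(0.5529), np.int64(29)), (np.float64(0.5591), np.int64(24)), (np.float64(0.5653), np.int64(27)), (np.float64(0.5714), np.int64(28)), (np.float64(0.5776), np.int64(26)), (np.float64(0.5838), np.int64(27)), (np.float64(0.59), np.int64(25)), (np.float64(0.5962), np.int64(25)), (np.float64(0.6024), np.int64(26)), (np.float64(0.6086), np.int64(25)), (np.float64(0.6147), np.int64(25)), (np.float64(0.6209), np.int64(26)), (np.float64(0.6271), np.int64(24)), (np.float64(0.6333), np.int64(404))]
```

View pics/w1c.png

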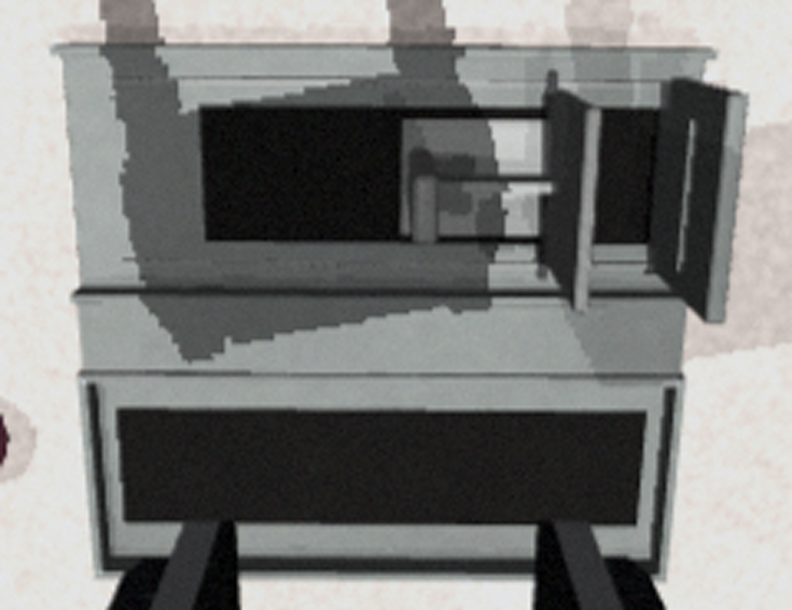

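```bash
python3 -c "
from h import *
plan((.447,.1613,.083),90.3,grasp=True)"
```

```text
pos [0.4513 0.149  0.3503] y 90.4 q6 -1.38 -> tx,ty,tz,tw [0.15 0.41 9.53] 0.02 f [-0.1 -0.1  0.2] w 0.0426 t 1.4
```

>>> jog_arm([
  [[0,0.15,0.4,3,0],[0,0.15,0.4,6,0],[0,0.15,0.4,6,0],[0,0.15,0.4,6,0],[0,0.15,0.4,6,0]],
])

```text
clock: 1.87
tcp_pos: [0.4419, 0.163, 0.1655]
eef_rot: [-0.003, -0.005, 1.0, -0.001]
ft_force: [-1.9, -0.9, 0.1]
width: 0.0426
```

```bash
python3 - <<'E'
from h import *
plan((.447,.1613,.083),90.3,grasp=True)
c=cam('wrist');np.savez('pics/w2.npz',**c);save('w2.png',c['frame'])
P=pts(c)
m=(P[...,2]>.087)&(P[...,2]<.1)&(P[...,0]>.425)&(P[...,0]<.47)&(P[...,1]>.145)&(P[...,1]<.18)
q=P[m];print(m.sum(),cv2.minAreaRect((q[:,:2]*1000).astype(np.float32)),q[:,2].max())
E
```

```text
pos [0.4419 0.163  0.1655] y 90.6 q6 -1.36 -> tx,ty,tz,tw [-0.19 -0.05  3.37] 0.05 f [-1.9 -0.9  0.1] w 0.0426 t 1.9
484 ((446.673583984375, 161.1414794921875), (25.42253875732422, 9.20474624633789), 0.6391172409057617) 0.09465020388331685
```

View pics/w2.png

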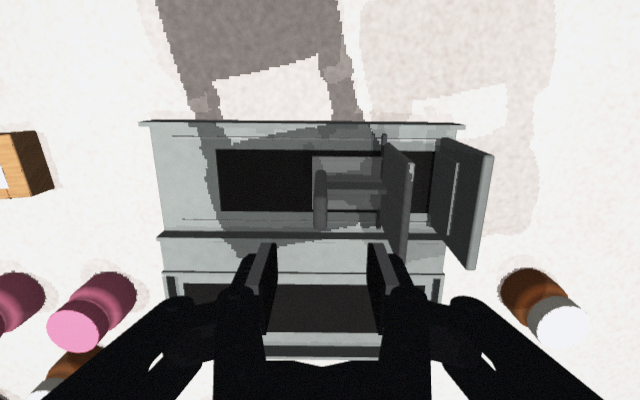

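>>> jog_arm([
  [[0,0,0,1,0],[0,0,0,2,0],[0,0,0,3,0],[0,0,0,3.4,0],[0,0,0,3.4,0]],
])

```text
clock: 2.33
tcp_pos: [0.4441, 0.163, 0.0666]
eef_rot: [-0.002, -0.005, 1.0, -0.0]
ft_force: [-0.8, 0.2, -0.8]
width: 0.0426
```

>>> jog_arm([
  [[-1,0,0,0,0],[-1,0,0,0,0],[-1,0,0,0,0],[-1,0,0,0,0],[-1,0,0,0,0]],
], newtons=40)

```text
clock: 2.75
tcp_pos: [0.4463, 0.1631, 0.0696]
eef_rot: [0.001, -0.005, 1.0, 0.0]
ft_force: [-0.6, 1.9, 7.8]
width: 0.0094
```

>>> jog_arm([
  [[-1,0,-0.5,0,0],[-1,0,-1,0,0],[-1,0,-1.5,0,0],[-1,0,-2,0,0],[-1,0,-2,0,0]],
])

```text
clock: 3.17
tcp_pos: [0.4463, 0.1011, 0.0696]
eef_rot: [0.001, -0.004, 1.0, -0.0]
ft_force: [-3.8, -2.7, 12.3]
width: 0.0093
```

>>> jog_arm([
  [[-1,0,-0.5,0,0],[-1,0,-1,0,0],[-1,0,-1.5,0,0],[-1,0,-1.8,0,0],[-1,0,-1.8,0,0]],
])

```text
clock: 3.58
tcp_pos: [0.4464, 0.0474, 0.0696]
eef_rot: [0.0, -0.004, 1.0, -0.0]
ft_force: [-7.1, -2.5, 15.9]
width: 0.0092
```

>>> jog_arm([
  [[-0.2,0,0,0,0],[-0.2,0,0,0,0],[-0.2,0,0,0,0],[-0.2,0,0,-1,0],[0,0,0,-3,0]],
])

```text
clock: 4.0
tcp_pos: [0.445, 0.0489, 0.1388]
eef_rot: [-0.003, -0.005, 1.0, 0.0]
ft_force: [0.6, 0.0, -0.3]
width: 0.0424
```

>>> jog_arm([
  [[0.2,0,0,-2,0],[0.5,0,0,-4,0],[0.5,0,0,-6,0],[0.5,0,0,-6,0],[0.5,0,0,-6,0]],
])

```text
clock: 4.42
tcp_pos: [0.4482, 0.0489, 0.326]
eef_rot: [0.004, -0.005, 1.0, -0.0]
ft_force: [0.6, -0.4, 0.5]
width: 0.0643
```

```bash
python3 - <<'E'
from h import *
c=cam('wrist');np.savez('pics/w3.npz',**c);save('w3.png',c['frame'])
c=cam('top');np.savez('pics/top3.npz',**c);save('top3.png',c['frame'][120:290,170:460])
plan((.44,-.16,.2),0,grasp=True)
E
```

```text
pos [0.448  0.0489 0.3232] y 90.6 q6 -1.61 -> tx,ty,tz,tw [ 0.37 -6.96  4.73] -14.9 f [ 0.7 -0.8  0.3] w 0.0641 t 4.5
```

View pics/w3.png

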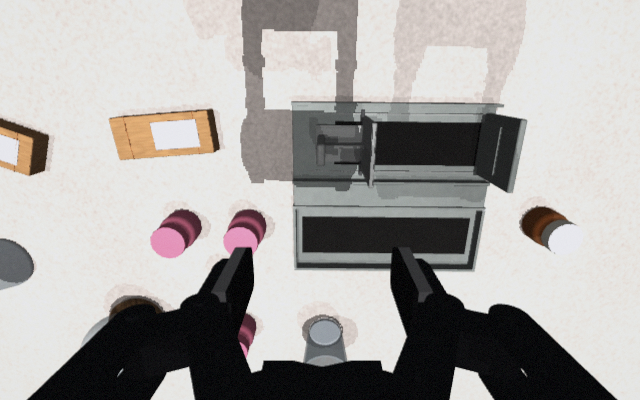

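View pics/top3.png

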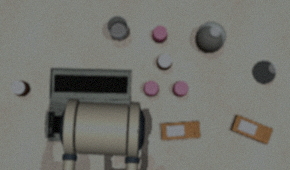

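```bash
cat >> h.py <<'E'
def boxes(c,lo=.02,hi=.036,xr=(.3,.9),yr=(-.6,.02)):
    P=pts(c);m=(P[...,2]>lo)&(P[...,2]<hi)&(P[...,0]>xr[0])&(P[...,0]<xr[1])&(P[...,1]>yr[0])&(P[...,1]<yr[1])
    n,l=cv2.connectedComponents(m.astype(np.uint8))
    for i in range(1,n):
        q=P[l==i]
        if len(q)>150:
            r=cv2.minAreaRect((q[:,:2]*1000).astype(np.float32)); print(len(q),np.median(q[:,2]).round(4),np.round(r[0],1),np.round(r[1],1),round(r[2],2))
E
python3 - <<'E'
from h import *
c=dict(np.load('pics/w3.npz'));boxes(c)
c=dict(np.load('pics/top3.npz'));boxes(c)
plan((.4348,-.105,.2),5.3)
E
```

```text
4230 0.0272 [ 437.2 -163.1] [ 56.4 130.9] 5.2
1452 0.027 [ 460.6 -365.1] [48.8 57.2] 70.79
418 0.0242 [568.4  13.8] [140.8  12.4] 0.01
273 0.0309 [565.8 -55.4] [51.9 30.9] 59.64
323 0.0306 [ 569.8 -152.6] [51.3 31.9] 44.16
464 0.0273 [ 645.7 -425.3] [23.4 64.5] 85.01
153 0.0302 [754.1 -66.3] [38.9 11.4] 22.43
639 0.0285 [ 447.5 -402.8] [131.3  56.5] 69.55
626 0.0286 [ 438.8 -161.7] [ 55.9 130.6] 5.17
pos [0.448  0.0489 0.3232] y 90.6 q6 -1.61 -> tx,ty,tz,tw [ 0.52 -5.13  4.11] 14.22 f [ 0.7 -0.8  0.3] w 0.0641 t 4.5
```

>>> jog_arm([
  [[1,0.5,-5.1,3,14.2],[1,0.5,-5.1,3,14.2],[1,0.5,-5.1,3,14.2],[1,0.5,-5.1,3,14.2],[1,0.5,-5.1,3,14.2]],
])

```text
clock: 4.93
tcp_pos: [0.4312, -0.1074, 0.2266]
eef_rot: [-0.002, 0.306, 0.952, -0.0]
ft_force: [-0.8, 0.5, -1.4]
width: 0.0855
```

```bash
python3 -c "
from h import *
plan((.4328,-.1057,.1),5.2)"
```

```text
pos [ 0.4312 -0.1074  0.2266] y 54.3 q6 -1.33 -> tx,ty,tz,tw [-0.03  0.08  4.22] 8.19 f [-0.8  0.5 -1.4] w 0.0855 t 4.9
```

>>> jog_arm([
  [[1,0,0.1,2,8.2],[1,0,0.1,2,8.2],[1,0,0.1,2,8.2],[1,0,0.1,3,8.2],[1,0,0.1,3,8.2]],
])

```text
clock: 5.35
tcp_pos: [0.4328, -0.1011, 0.136]
eef_rot: [-0.003, 0.583, 0.812, -0.001]
ft_force: [-2.6, 0.6, -0.2]
width: 0.0857
```

```bash
python3 - <<'E'
from h import *
plan((.4328,-.1057,.002),5.2)
c=cam('wrist');save('w4.png',c['frame']);boxes(c)
plan((.4328,-.1057,.002),5.2)
E
```

```text
pos [ 0.4328 -0.1011  0.136 ] y 18.6 q6 -0.69 -> tx,ty,tz,tw [-0.16 -0.03  4.47] 2.24 f [-2.6  0.6 -0.2] w 0.0857 t 5.3
1912 0.0242 [569.1  14. ] [142.3  12. ] 0.0
1078 0.031 [564.8 -58.6] [52.  31.3] 79.47
9151 0.0271 [ 437.4 -162.9] [ 56.3 130.7] 5.23
1255 0.0302 [ 658.2 -100.3] [52.2 33.8] 71.29
202 0.0313 [ 583.5 -136.6] [ 5.5 27.1] 71.11
pos [ 0.4332 -0.1012  0.1374] y 18.0 q6 -0.68 -> tx,ty,tz,tw [-0.15 -0.04  4.51] 2.14 f [-0.1  0.3  0.2] w 0.0851 t 5.4
```

View pics/w4.png

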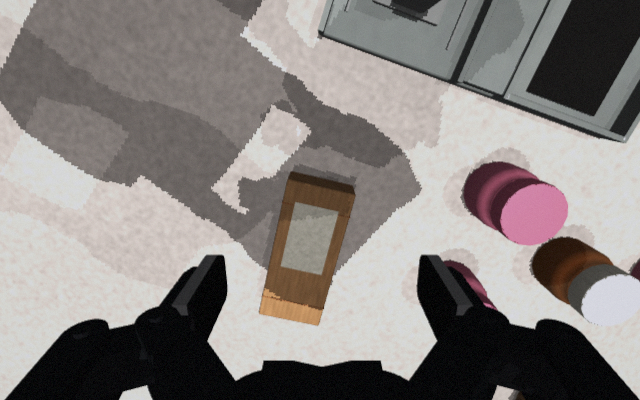

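>>> jog_arm([
  [[1,-0.15,0,1,2.1],[1,-0.15,0,2,2.1],[1,-0.15,0,2.7,2.1],[1,-0.15,0,3,2.1],[1,-0.15,0,3,2.1]],
])

```text
clock: 5.82
tcp_pos: [0.4354, -0.1057, 0.0484]
eef_rot: [-0.002, 0.666, 0.746, -0.001]
ft_force: [-0.4, 0.1, -0.1]
width: 0.0855
```

```bash
python3 -c "
from h import *
plan((.4328,-.1057,.002),5.2)"
```

```text
pos [ 0.4354 -0.1057  0.0484] y 6.6 q6 -0.49 -> tx,ty,tz,tw [ 0.01 -0.08  1.55] 0.23 f [-0.4  0.1 -0.1] w 0.0855 t 5.8
```

>>> jog_arm([
  [[1,0,-0.05,0.5,0.2],[1,0,-0.05,1,0.2],[1,0,-0.05,1.4,0.2],[1,0,-0.05,1.5,0.2],[1,0,-0.05,1.5,0.2]],
])

```text
clock: 6.23
tcp_pos: [0.4351, -0.1064, 0.0053]
eef_rot: [-0.0, 0.674, 0.739, -0.0]
ft_force: [-0.3, 0.8, -0.4]
width: 0.0852
```

>>> jog_arm([
  [[0.2,0,0,0,0],[0.2,0,0,0,0],[0.2,0,0,0,0],[0.2,0,0,0,0],[0.2,0,0,0,0]],
], newtons=20)

```text
clock: 6.65
tcp_pos: [0.4354, -0.1066, 0.0058]
eef_rot: [0.001, 0.674, 0.738, 0.0]
ft_force: [-0.7, 0.3, 11.0]
width: 0.0558
```

>>> jog_arm([
  [[0.2,0,0,-0.3,0],[0.2,0,0,-0.8,0],[0.2,0,0,-1.3,0],[0.2,0,0,-1.8,0],[0.2,0,0,-2,0]],
])

```text
clock: 7.07
tcp_pos: [0.4355, -0.1066, 0.0671]
eef_rot: [0.001, 0.674, 0.738, 0.0]
ft_force: [0.2, 0.2, -1.7]
width: 0.0557
```

```bash
python3 - <<'E'
from h import *
plan((.4328,-.1057,.002),5.2)
c=cam('wrist');save('w5.png',c['frame'])
c=cam('scene');save('s5.png',cv2.resize(c['frame'][80:260,180:500],None,fx=2.5,fy=2.5))
E
```

```text
pos [ 0.4355 -0.1066  0.0671] y 5.2 q6 -0.46 -> tx,ty,tz,tw [ 0.04 -0.09  2.17] -0.0 f [ 0.2  0.2 -1.7] w 0.0557 t 7.1
```

View pics/w5.png

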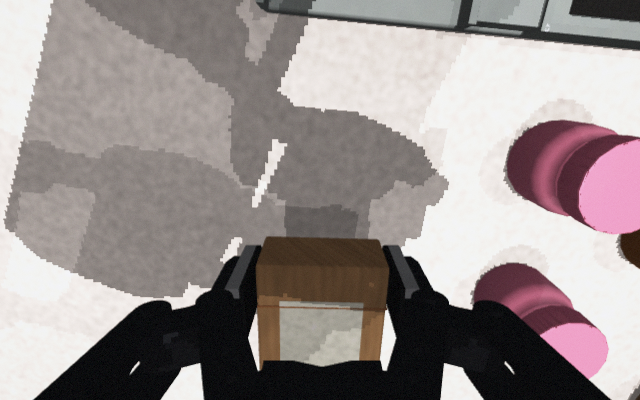

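View pics/s5.png

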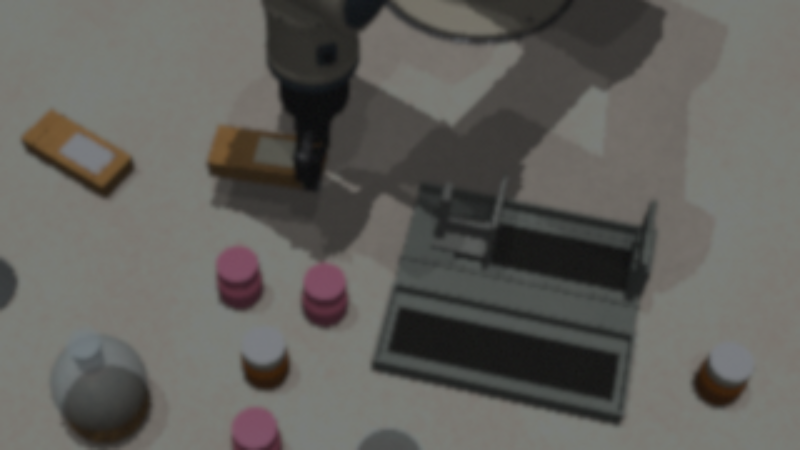

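```bash
cat >> h.py <<'E'
def boxtilt(c,o):
    """fit plane to the box-coloured points near the tool, seen by a camera; prints normals clusters"""
    P=pts(c);hsv=cv2.cvtColor(c['frame'],cv2.COLOR_RGB2HSV)
    col=(hsv[...,0]>4)&(hsv[...,0]<26)&(hsv[...,1]>90)&(c['z_map']>0)
    d=np.linalg.norm(P[...,:2]-o['tcp_pos'][:2],axis=-1)
    m=col&(d<.16)&(P[...,2]>.0)&(P[...,2]<o['tcp_pos'][2]+.08)
    # normals
    du=np.roll(P,-2,1)-np.roll(P,2,1);dv=np.roll(P,-2,0)-np.roll(P,2,0)
    n=np.cross(dv,du);n/=np.linalg.norm(n,axis=-1,keepdims=True)+1e-12
    mm=cv2.erode(m.astype(np.uint8),np.ones((5,5)))>0
    q=P[mm];N=n[mm]
    print('pts',len(q))
    left=np.ones(len(q),bool)
    for k in range(3):
        if left.sum()<60: break
        best=None
        rng=np.random.default_rng(0)
        idx=np.where(left)[0]
        for t in range(200):
            a=q[rng.choice(idx,3,replace=False)];nn=np.cross(a[1]-a[0],a[2]-a[0]);l=np.linalg.norm(nn)
            if l<1e-5: continue
            nn/=l;i=np.abs((q-a[0])@nn)<.0015
            i&=left
            if best is None or i.sum()>best.sum(): best=i
        Q=q[best];ce=Q.mean(0);nn=np.linalg.svd(Q-ce)[2][2]; nn*=np.sign(nn[2]) if abs(nn[2])>.05 else 1
        print('plane n',nn.round(3),'c',ce.round(4),'N',best.sum(),'zmin/max',Q[:,2].min().round(4),Q[:,2].max().round(4),'lo',Q.min(0).round(4),'hi',Q.max(0).round(4))
        left&=~best
E
python3 - <<'E'
from h import *
o=get_obs();c=cam('wrist');boxtilt(c,o)
c=cam('scene');boxtilt(c,o)
E
```

```text
pts 8678
plane n [ 0.002 -0.007  1.   ] c [ 0.4365 -0.113   0.0871] N 5882 zmin/max 0.0852 0.0886 lo [ 0.4091 -0.1493  0.0852] hi [ 0.4648 -0.0962  0.0886]
plane n [-0.061  0.998  0.013] c [ 0.4352 -0.0984  0.0756] N 2722 zmin/max 0.0625 0.0893 lo [ 0.4091 -0.1023  0.0625] hi [ 0.4618 -0.096   0.0893]
plane n [ 0.006 -0.008  1.   ] c [ 0.4413 -0.1091  0.0886] N 71 zmin/max 0.0882 0.0893 lo [ 0.4095 -0.1366  0.0882] hi [ 0.4634 -0.0999  0.0893]
pts 209
plane n [ 0.1   -0.071  0.992] c [ 0.4489 -0.1957  0.0856] N 82 zmin/max 0.0819 0.0893 lo [ 0.4246 -0.2192  0.0819] hi [ 0.4738 -0.1427  0.0893]
plane n [-0.042  0.132  0.99 ] c [ 0.4545 -0.1864  0.0839] N 42 zmin/max 0.0769 0.0893 lo [ 0.4252 -0.2184  0.0769] hi [ 0.4749 -0.1288  0.0893]
plane n [-0.056  0.135  0.989] c [ 0.4551 -0.1848  0.0871] N 34 zmin/max 0.0803 0.0904 lo [ 0.4259 -0.2115  0.0803] hi [ 0.4708 -0.1376  0.0904]
```

>>> jog_arm([
  [[0.2,0,0,0.7,0],[0.2,0,0,1.3,0],[0.2,0,0,1.7,0],[0.2,0,0,1.9,0],[0.2,0,0,2,0]],
])

```text
clock: 7.68
tcp_pos: [0.434, -0.1061, 0.0039]
eef_rot: [-0.001, 0.675, 0.738, -0.0]
ft_force: [-5.7, 1.1, 27.4]
width: 0.0554
```

>>> jog_arm([
  [[0.3,0,0,0,0],[0.3,0,0,0,0],[0.3,0,0,0,0],[0.3,0,0,0,0],[0.3,0,0,0,0]],
], newtons=20)

```text
clock: 8.1
tcp_pos: [0.435, -0.1064, 0.0049]
eef_rot: [0.0, 0.674, 0.738, 0.0]
ft_force: [0.0, -0.3, -2.2]
width: 0.0556
```

>>> jog_arm([
  [[0.3,0,0,-0.1,0],[0.3,0,0,-0.2,0],[0.3,0,0,-0.3,0],[0.3,0,0,-0.4,0],[0.3,0,0,-0.5,0]],
])

```text
clock: 8.52
tcp_pos: [0.435, -0.1064, 0.0203]
eef_rot: [0.0, 0.674, 0.738, 0.0]
ft_force: [0.9, -0.2, -1.5]
width: 0.0554
```

```bash
python3 - <<'E'
from h import *
o=get_obs();c=cam('wrist');boxtilt(c,o);print(o['width'],o['ft_force'],o['tcp_pos'])
E
```

```text
pts 8581
plane n [ 0.    -0.001  1.   ] c [ 0.4365 -0.1124  0.0436] N 5815 zmin/max 0.0418 0.0451 lo [ 0.4082 -0.147   0.0418] hi [ 0.4647 -0.0956  0.0451]
plane n [-0.076  0.997  0.006] c [ 0.4341 -0.0982  0.0317] N 2736 zmin/max 0.0193 0.0456 lo [ 0.4084 -0.101   0.0193] hi [ 0.4615 -0.0954  0.0456]
0.05536437094409044 [ 0.94580401 -0.24026459 -1.52395124] [ 0.4350163  -0.10644436  0.02029604]
```

>>> jog_arm([
  [[0.305,0,0,0,0],[0.31,0,0,0,0],[0.31,0,0,0,0],[0.315,0,0,0,0],[0.315,0,0,0,0]],
])

```text
clock: 8.98
tcp_pos: [0.4349, -0.1064, 0.0198]
eef_rot: [-0.0, 0.674, 0.738, -0.0]
ft_force: [0.4, 0.1, 0.5]
width: 0.0562
```

```bash
python3 - <<'E'
from h import *
o=get_obs();c=cam('wrist');boxtilt(c,o);print(o['width'],o['ft_force'],o['tcp_pos'])
E
```

```text
pts 7336
plane n [-0.002  0.003  1.   ] c [ 0.4364 -0.1147  0.0271] N 5488 zmin/max 0.0253 0.0287 lo [ 0.4082 -0.1623  0.0253] hi [ 0.4661 -0.0924  0.0287]
plane n [ 0.093 -0.996 -0.002] c [ 0.4335 -0.0951  0.0162] N 1816 zmin/max 0.0038 0.0293 lo [ 0.4085 -0.0988  0.0038] hi [ 0.4603 -0.0921  0.0293]
0.05615779836489669 [0.35878462 0.14105843 0.48715394] [ 0.43494192 -0.10642164  0.01976716]
```

>>> jog_arm([
  [[0.45,0,0,0,0],[0.45,0,0,0,0],[0.45,0,0,0,0],[0.45,0.5,0,-0.15,0],[0.45,0.5,0,-0.15,0]],
])

```text
clock: 9.45
tcp_pos: [0.433, -0.0902, 0.0246]
eef_rot: [-0.0, 0.674, 0.738, -0.0]
ft_force: [-0.2, -0.8, 0.1]
width: 0.0619
```

```bash
python3 - <<'E'
from h import *
o=get_obs();c=cam('wrist');boxtilt(c,o);plan((.4335,-.0915,.014),5.3)
save('w6.png',c['frame'])
E
```

```text
pts 6595
plane n [-0.001  0.003  1.   ] c [ 0.4354 -0.1119  0.0271] N 4527 zmin/max 0.0254 0.0286 lo [ 0.4083 -0.151   0.0254] hi [ 0.4652 -0.0926  0.0286]
plane n [-0.093  0.996 -0.001] c [ 0.4342 -0.095   0.0154] N 2036 zmin/max 0.0025 0.0289 lo [ 0.4087 -0.0982  0.0025] hi [ 0.4603 -0.0919  0.0289]
pos [ 0.4333 -0.0909  0.0245] y 5.2 q6 -0.43 -> tx,ty,tz,tw [-0.02  0.    0.35] -0.01 f [-1.1  1.2 -0. ] w 0.0617 t 9.5
```

View pics/w6.png

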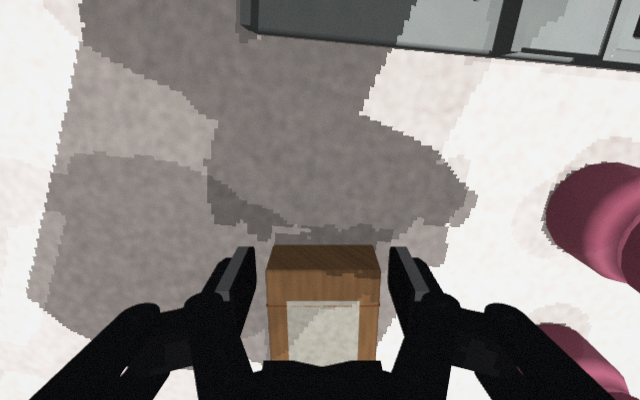

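>>> jog_arm([
  [[0.45,-0.05,0,0.3,0],[0.2,-0.05,0,0.35,0],[0.2,-0.05,0,0.35,0],[0.2,-0.05,0,0.35,0],[0.2,-0.05,0,0.35,0]],
], newtons=20)

```text
clock: 9.92
tcp_pos: [0.4336, -0.0933, 0.0133]
eef_rot: [-0.0, 0.675, 0.738, -0.0]
ft_force: [1.1, -0.5, -0.4]
width: 0.0552
```

>>> jog_arm([
  [[0.2,0,0,-0.2,0],[0.2,0,0,-0.4,0],[0.2,0,0,-0.6,0],[0.2,0,0,-0.8,0],[0.2,0,0,-1,0]],
])

```text
clock: 10.33
tcp_pos: [0.4338, -0.093, 0.0447]
eef_rot: [0.0, 0.674, 0.738, 0.0]
ft_force: [0.4, 0.3, -1.2]
width: 0.0552
```

```bash
python3 - <<'E'
from h import *
o=get_obs();c=cam('wrist');boxtilt(c,o);plan((.4335,-.0915,.014),5.3)
save('w7.png',c['frame'])
E
```

```text
pts 7085
plane n [ 0.002 -0.039  0.999] c [ 0.4353 -0.1089  0.0581] N 4702 zmin/max 0.0555 0.0598 lo [ 0.408  -0.144   0.0555] hi [ 0.4645 -0.0918  0.0598]
plane n [-0.09   0.995  0.046] c [ 0.4341 -0.0942  0.0463] N 2345 zmin/max 0.034 0.0603 lo [ 0.4081 -0.0983  0.034 ] hi [ 0.461  -0.0907  0.0603]
pos [ 0.4342 -0.0931  0.0455] y 5.2 q6 -0.44 -> tx,ty,tz,tw [ 0.06 -0.02  1.05] -0.02 f [ 0.9 -0.7 -0.9] w 0.0551 t 10.4
```

View pics/w7.png

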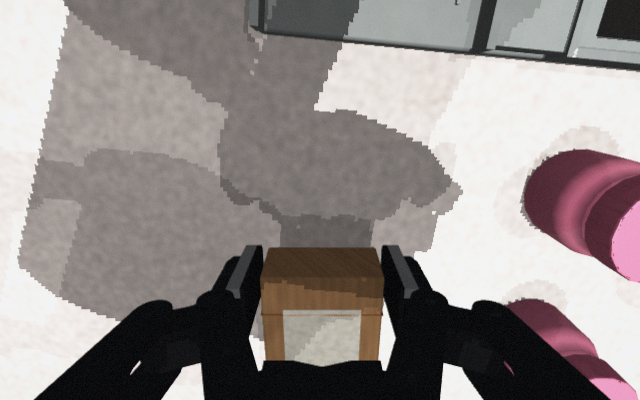

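>>> jog_arm([
  [[0.2,0,0,-1.3,0],[0.2,0,0,-2.6,0],[0.2,0,0,-2.6,0],[0.2,0,0,-2.6,0],[0.2,0,0,-2.6,0]],
])

```text
clock: 10.8
tcp_pos: [0.4336, -0.0929, 0.1219]
eef_rot: [0.0, 0.674, 0.738, 0.0]
ft_force: [-0.2, 0.6, -1.1]
width: 0.0549
```

```bash
python3 - <<'E'
from h import *
o=get_obs();c=cam('wrist');boxtilt(c,o);plan((.4335,-.0915,.014),5.3)
save('w8.png',c['frame'])
E
```

```text
pts 8023
plane n [-0.071  0.811  0.581] c [ 0.4337 -0.0891  0.1263] N 5230 zmin/max 0.1141 0.1368 lo [ 0.4069 -0.0991  0.1141] hi [ 0.4609 -0.0793  0.1368]
plane n [ 0.053 -0.578  0.814] c [ 0.4377 -0.1336  0.1092] N 2725 zmin/max 0.0652 0.137 lo [ 0.4083 -0.196   0.0652] hi [ 0.4674 -0.0918  0.137 ]
plane n [-0.062  0.827  0.558] c [ 0.4433 -0.0847  0.1238] N 53 zmin/max 0.1169 0.1347 lo [ 0.4106 -0.093   0.1169] hi [ 0.4597 -0.079   0.1347]
pos [ 0.4332 -0.0928  0.1213] y 5.2 q6 -0.44 -> tx,ty,tz,tw [0.04 0.02 3.58] -0.02 f [ 0.5 -0.  -2.3] w 0.0549 t 10.8
```

>>> jog_arm([
  [[0.2,0,0,-1.3,0],[0.2,0,0,-2.6,0],[0.2,0,0,-2.6,0],[0.2,0,0,-2.6,0],[0.2,0,0,-2.6,0]],
])

```text
clock: 11.27
tcp_pos: [0.4331, -0.0927, 0.1987]
eef_rot: [-0.001, 0.674, 0.738, -0.0]
ft_force: [-0.4, -0.5, -1.8]
width: 0.055
```

```bash
python3 - <<'E'
from h import *
o=get_obs();c=cam('wrist');boxtilt(c,o);plan((.4335,-.0915,.014),5.3)
save('w9.png',c['frame'])
E
```

```text
pts 7311
plane n [-0.064  0.746  0.663] c [ 0.4329 -0.0884  0.2038] N 5418 zmin/max 0.1924 0.2135 lo [ 0.4061 -0.0996  0.1924] hi [ 0.4603 -0.077   0.2135]
plane n [ 0.059 -0.652  0.756] c [ 0.4362 -0.1313  0.1821] N 1788 zmin/max 0.1354 0.2135 lo [ 0.4081 -0.1868  0.1354] hi [ 0.4652 -0.0923  0.2135]
plane n [-0.059  0.838  0.543] c [ 0.4345 -0.0871  0.2023] N 90 zmin/max 0.1918 0.2118 lo [ 0.4074 -0.0959  0.1918] hi [ 0.4593 -0.078   0.2118]
pos [ 0.4328 -0.0927  0.1983] y 5.2 q6 -0.44 -> tx,ty,tz,tw [0.03 0.04 6.14] -0.02 f [ 0.1 -0.1 -1.5] w 0.0549 t 11.3
```

View pics/w9.png

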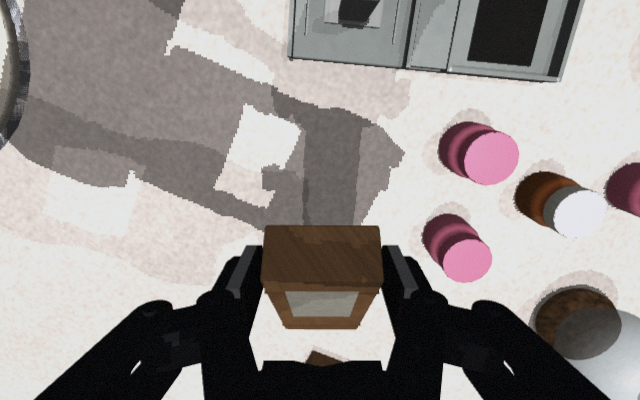

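>>> jog_arm([
  [[0.2,0,0,0.3,0],[0.2,0,0,1.1,0],[0.2,0,0,2.4,0],[0.2,0,0,1.1,0],[0.2,0,0,0.3,0]],
])

```text
clock: 11.73
tcp_pos: [0.4313, -0.0921, 0.1847]
eef_rot: [-0.007, 0.674, 0.738, -0.003]
ft_force: [1.1, -1.2, 0.4]
width: 0.0552
```

```bash
python3 - <<'E'
from h import *
o=get_obs();c=cam('wrist');boxtilt(c,o);plan((.4335,-.0915,.014),5.3)
E
```

```text
pts 6267
plane n [-0.035  0.591  0.806] c [ 0.4311 -0.0857  0.1902] N 6056 zmin/max 0.1813 0.1989 lo [ 0.404  -0.0986  0.1813] hi [ 0.4586 -0.073   0.1989]
plane n [ 0.078 -0.797  0.599] c [ 0.4307 -0.1025  0.189 ] N 105 zmin/max 0.1393 0.1996 lo [ 0.4064 -0.1412  0.1393] hi [ 0.4566 -0.0948  0.1996]
plane n [-0.115  0.578  0.808] c [ 0.4311 -0.0861  0.1905] N 72 zmin/max 0.1823 0.1977 lo [ 0.4062 -0.0956  0.1823] hi [ 0.4573 -0.0734  0.1977]
pos [ 0.4339 -0.093   0.191 ] y 5.2 q6 -0.44 -> tx,ty,tz,tw [0.04 0.02 5.9 ] -0.02 f [ 4.1 -0.1  5.9] w 0.0551 t 11.8
```

>>> jog_arm([
  [[0.2,0.2,0,0.2,0],[0.2,0.7,0,0.7,0],[0.2,1.6,0,1.6,0],[0.2,0.7,0,0.7,0],[0.2,0.2,0,0.2,0]],
])

```text
clock: 12.2
tcp_pos: [0.4313, -0.0848, 0.1826]
eef_rot: [-0.003, 0.672, 0.74, -0.001]
ft_force: [1.6, -1.5, -0.5]
width: 0.0552
```

```bash
python3 - <<'E'
from h import *
o=get_obs();c=cam('wrist');boxtilt(c,o);plan((.4335,-.0915,.014),5.3)
E
```

```text
pts 7163
plane n [-0.007  0.244  0.97 ] c [ 0.4306 -0.0739  0.1898] N 6210 zmin/max 0.1848 0.1943 lo [ 0.4035 -0.0892  0.1848] hi [ 0.4582 -0.059   0.1943]
plane n [ 0.096 -0.967  0.237] c [ 0.4296 -0.0659  0.1669] N 872 zmin/max 0.0942 0.1888 lo [ 0.4047 -0.086   0.0942] hi [ 0.455  -0.0591  0.1888]
plane n [0.083 0.183 0.98 ] c [ 0.4311 -0.0754  0.19  ] N 58 zmin/max 0.1854 0.1947 lo [ 0.4055 -0.0869  0.1854] hi [ 0.4569 -0.0623  0.1947]
pos [ 0.4339 -0.0883  0.1857] y 5.3 q6 -0.43 -> tx,ty,tz,tw [-0.1  -0.02  5.73] 0.01 f [ 5.  -1.7  3.2] w 0.0551 t 12.2
```

>>> jog_arm([
  [[0.2,0.2,0,0.2,0],[0.2,0.6,0,0.5,0],[0.2,1.2,0,1.0,0],[0.2,0.5,0,0.5,0],[0.2,0.1,0,0.2,0]],
])

```text
clock: 12.67
tcp_pos: [0.4312, -0.0826, 0.1769]
eef_rot: [-0.002, 0.673, 0.739, -0.001]
ft_force: [0.7, -0.6, -0.1]
width: 0.0552
```

```bash
python3 - <<'E'
from h import *
o=get_obs();c=cam('wrist');boxtilt(c,o);plan((.4335,-.0915,.014),5.3)
E
```

```text
pts 8259
plane n [0.006 0.125 0.992] c [ 0.4301 -0.0709  0.1849] N 6125 zmin/max 0.1814 0.1878 lo [ 0.4035 -0.0864  0.1814] hi [ 0.4584 -0.0556  0.1878]
plane n [ 0.093 -0.989  0.116] c [ 0.4295 -0.0612  0.1574] N 2057 zmin/max 0.0741 0.1853 lo [ 0.4034 -0.0733  0.0741] hi [ 0.4551 -0.056   0.1853]
plane n [ 0.02  -0.057  0.998] c [ 0.4282 -0.0703  0.1854] N 51 zmin/max 0.1836 0.187 lo [ 0.4042 -0.0835  0.1836] hi [ 0.4531 -0.0601  0.187 ]
pos [ 0.4329 -0.085   0.1787] y 5.2 q6 -0.42 -> tx,ty,tz,tw [-0.22  0.01  5.49] -0.01 f [ 3.1 -1.8  0.6] w 0.0554 t 12.7
```

>>> jog_arm([
  [[0.2,0,0,0.6,0],[0.2,0,0,1.1,0],[0.2,0,0,1.4,0],[0.2,0,0,1.55,0],[0.2,0,0,1.6,0]],
])

```text
clock: 13.13
tcp_pos: [0.4316, -0.0832, 0.1292]
eef_rot: [-0.001, 0.675, 0.738, -0.001]
ft_force: [0.4, -0.3, -0.8]
width: 0.0555
```

>>> jog_arm([
  [[0.2,0,0,0.05,0],[0.2,0,0,0.1,0],[0.2,0,0,0.15,0],[0.2,0,0,0.2,0],[0.2,0,0,0.22,0]],
])

```text
clock: 13.55
tcp_pos: [0.433, -0.084, 0.1243]
eef_rot: [0.0, 0.674, 0.738, 0.0]
ft_force: [-0.2, -0.3, -1.9]
width: 0.0549
```

```bash
python3 - <<'E'
from h import *
o=get_obs();c=cam('wrist');boxtilt(c,o);plan((.4335,-.0915,.014),5.3)
E
```

```text
pts 8161
plane n [0.002 0.131 0.991] c [ 0.4316 -0.0724  0.1323] N 6069 zmin/max 0.1287 0.1355 lo [ 0.4052 -0.0875  0.1287] hi [ 0.4601 -0.0574  0.1355]
plane n [ 0.089 -0.988  0.123] c [ 0.4303 -0.0628  0.1046] N 2004 zmin/max 0.0216 0.1326 lo [ 0.4052 -0.0748  0.0216] hi [ 0.4571 -0.0575  0.1326]
plane n [-0.001 -0.032  1.   ] c [ 0.4312 -0.0767  0.1323] N 74 zmin/max 0.1309 0.1339 lo [ 0.4056 -0.0878  0.1309] hi [ 0.4594 -0.0605  0.1339]
pos [ 0.433  -0.084   0.1242] y 5.2 q6 -0.42 -> tx,ty,tz,tw [-0.25 -0.01  3.67] -0.02 f [-0.8 -0.4 -3.6] w 0.0552 t 13.6
```

>>> jog_arm([
  [[0.2,0,0,0.04,0],[0.2,0,0,0.08,0],[0.2,0,0,0.12,0],[0.2,0,0,0.12,0],[0.2,0,0,0.12,0]],
])

```text
clock: 14.02
tcp_pos: [0.4333, -0.0843, 0.1212]
eef_rot: [0.001, 0.674, 0.738, 0.0]
ft_force: [-3.3, -0.9, 16.3]
width: 0.055
```

```bash
python3 - <<'E'
from h import *
o=get_obs();c=cam('wrist');boxtilt(c,o);plan((.4335,-.0915,.014),5.3)
E
```

```text
pts 8210
plane n [0.003 0.13  0.992] c [ 0.4327 -0.0722  0.1295] N 6045 zmin/max 0.126 0.1327 lo [ 0.4053 -0.0882  0.126 ] hi [ 0.46   -0.0575  0.1327]
plane n [ 0.09  -0.989  0.12 ] c [ 0.4309 -0.0629  0.1029] N 2087 zmin/max 0.0184 0.1301 lo [ 0.4054 -0.0751  0.0184] hi [ 0.4568 -0.0576  0.1301]
plane n [ 0.038 -0.047  0.998] c [ 0.4328 -0.0747  0.1296] N 56 zmin/max 0.1278 0.1315 lo [ 0.4072 -0.0882  0.1278] hi [ 0.4572 -0.0603  0.1315]
pos [ 0.4332 -0.0843  0.1212] y 5.2 q6 -0.42 -> tx,ty,tz,tw [-0.24 -0.02  3.57] -0.02 f [-3.5 -0.7 14.4] w 0.0553 t 14.1
```

>>> jog_arm([
  [[0.2,-0.1,0,0.01,0],[0.2,-0.2,0,0.02,0],[0.2,-0.3,0,0.04,0],[0.2,-0.4,0,0.05,0],[0.2,-0.45,0,0.06,0]],
])

```text
clock: 14.48
tcp_pos: [0.4346, -0.098, 0.1195]
eef_rot: [0.001, 0.674, 0.738, 0.0]
ft_force: [-2.0, -0.7, 14.5]
width: 0.0548
```

```bash
python3 - <<'E'
from h import *
o=get_obs();c=cam('wrist');boxtilt(c,o);plan((.4335,-.0915,.014),5.3)
E
```

```text
pts 9179
plane n [0.013 0.028 1.   ] c [ 0.4335 -0.0859  0.1294] N 5996 zmin/max 0.127 0.1314 lo [ 0.4066 -0.1021  0.127 ] hi [ 0.4618 -0.0708  0.1314]
plane n [ 0.092 -0.996  0.016] c [ 0.4326 -0.0738  0.1027] N 3087 zmin/max 0.012 0.131 lo [ 0.4063 -0.0779  0.012 ] hi [ 0.4586 -0.0708  0.131 ]
plane n [ 0.035 -0.117  0.992] c [ 0.4333 -0.0866  0.1299] N 80 zmin/max 0.1276 0.1316 lo [ 0.4076 -0.1009  0.1276] hi [ 0.4608 -0.0744  0.1316]
pos [ 0.4347 -0.0982  0.1194] y 5.2 q6 -0.45 -> tx,ty,tz,tw [ 0.23 -0.02  3.51] -0.02 f [-3.2 -2.3 16.6] w 0.055 t 14.5
```

>>> jog_arm([
  [[0.2,-0.06,0,0,0],[0.2,-0.06,0,0,0],[0.35,-0.06,0,0,0],[0.45,-0.06,0,0,0],[0.45,-0.06,0,0,0]],
])

```text
clock: 14.95
tcp_pos: [0.4343, -0.0992, 0.1188]
eef_rot: [0.0, 0.674, 0.738, 0.0]
ft_force: [-0.3, -0.7, -0.4]
width: 0.0618
```

```bash
python3 - <<'E'
from h import *
o=get_obs();c=cam('wrist');boxtilt(c,o);plan((.434,-.088,.095),5.3)
E
```

```text
pts 9363
plane n [-0.001  0.005  1.   ] c [ 0.4322 -0.0885  0.1291] N 5971 zmin/max 0.1274 0.1305 lo [ 0.405  -0.1046  0.1274] hi [ 0.4594 -0.0734  0.1305]
plane n [-0.088  0.996  0.002] c [ 0.431  -0.0759  0.1022] N 3346 zmin/max 0.0108 0.1309 lo [ 0.4048 -0.0788  0.0108] hi [ 0.4573 -0.0732  0.1309]
pos [ 0.4343 -0.0992  0.1188] y 5.2 q6 -0.45 -> tx,ty,tz,tw [0.37 0.02 0.79] -0.02 f [-0.4  0.2 -0. ] w 0.0614 t 15.0
```

>>> jog_arm([
  [[0.45,0.32,0,0.2,0],[0.45,0.32,0,0.5,0],[0.45,0.32,0,0.75,0],[0.2,0.32,0,0.75,0],[0.2,0.32,0,0.75,0]],
], newtons=30)

```text
clock: 15.42
tcp_pos: [0.433, -0.0893, 0.0958]
eef_rot: [-0.001, 0.674, 0.738, -0.0]
ft_force: [0.4, 0.9, -1.1]
width: 0.056
```

>>> jog_arm([
  [[0.2,0,0,0,0],[0.2,0,0,0,0],[0.2,0,0,-0.3,0],[0.2,0,0,-0.7,0],[0.2,0,0,-1,0]],
])

```text
clock: 15.83
tcp_pos: [0.4335, -0.0898, 0.1271]
eef_rot: [0.0, 0.675, 0.738, 0.0]
ft_force: [0.6, -0.3, -0.9]
width: 0.0557
```

```bash
python3 - <<'E'
from h import *
o=get_obs();c=cam('wrist');boxtilt(c,o);plan((.4467,.25,.2),.3)
E
```

```text
pts 13946
plane n [0.003 0.013 1.   ] c [ 0.4336 -0.0885  0.1617] N 7771 zmin/max 0.1596 0.1634 lo [ 0.4064 -0.1052  0.1596] hi [ 0.4614 -0.0737  0.1634]
plane n [-0.089  0.996 -0.   ] c [ 0.4327 -0.0766  0.1328] N 6095 zmin/max 0.0399 0.1634 lo [ 0.4058 -0.0805  0.0399] hi [ 0.4597 -0.0735  0.1634]
plane n [ 0.024 -0.138  0.99 ] c [ 0.4337 -0.0897  0.1619] N 78 zmin/max 0.1599 0.1636 lo [ 0.4075 -0.1041  0.1599] hi [ 0.4614 -0.0773  0.1636]
pos [ 0.4342 -0.09    0.1284] y 5.2 q6 -0.43 -> tx,ty,tz,tw [11.25  1.44 -2.39] 0.81 f [ 2.4 -0.5  0.5] w 0.0559 t 15.9
```

```bash
python3 - <<'E'
from h import *
for n in ('w1','w3'):
    c=dict(np.load(f'pics/{n}.npz'));P=pts(c)
    m=(P[...,2]>.03)&(P[...,2]<.09)&(P[...,1]>.25)&(P[...,1]<.29)&(P[...,0]>.41)&(P[...,0]<.48)
    q=P[m];h,e=np.histogram(q[:,1],16);print(n,list(zip(e.round(4),h)))
    m=(P[...,2]>.091)&(P[...,2]<.1)&(P[...,1]>.25)&(P[...,1]<.29)&(P[...,0]>.38)&(P[...,0]<.52)
    q=P[m];print(cv2.minAreaRect((q[:,:2]*1000).astype(np.float32)),q.min(0),q.max(0))
plan((.4467,.25,.24),.3)
E
```

```text
w1 [(np.float64(0.264), np.int64(28)), (np.float64(0.2643), np.int64(116)), (np.float64(0.2645), np.int64(97)), (np.float64(0.2648), np.int64(30)), (np.float64(0.265), np.int64(10)), (np.float64(0.2653), np.int64(10)), (np.float64(0.2656), np.int64(10)), (np.float64(0.2658), np.int64(9)), (np.float64(0.2661), np.int64(11)), (np.float64(0.2663), np.int64(9)), (np.float64(0.2666), np.int64(10)), (np.float64(0.2669), np.int64(33)), (np.float64(0.2671), np.int64(111)), (np.float64(0.2674), np.int64(182)), (np.float64(0.2677), np.int64(110)), (np.float64(0.2679), np.int64(15))]
((446.848388671875, 271.3404846191406), (84.49057006835938, 8.67894172668457), 0.3377307057380676) [0.40459122 0.26688423 0.09109298] [0.48908495 0.27557704 0.09580589]
w3 [(np.float64(0.2633), np.int64(7)), (np.float64(0.2636), np.int64(61)), (np.float64(0.264), np.int64(153)), (np.float64(0.2644), np.int64(181)), (np.float64(0.2648), np.int64(121)), (np.float64(0.2651), np.int64(41)), (np.float64(0.2655), np.int64(19)), (np.float64(0.2659), np.int64(14)), (np.float64(0.2662), np.int64(39)), (np.float64(0.2666), np.int64(101)), (np.float64(0.267), np.int64(246)), (np.float64(0.2673), np.int64(297)), (np.float64(0.2677), np.int64(206)), (np.float64(0.2681), np.int64(70)), (np.float64(0.2685), np.int64(14)), (np.float64(0.2688), np.int64(4))]
((446.96002197265625, 271.00445556640625), (85.20439147949219, 9.467183113098145), 0.4346442222595215) [0.40434607 0.26597369 0.09100437] [0.48955953 0.27554123 0.0960921 ]
pos [ 0.4342 -0.09    0.1284] y 5.2 q6 -0.43 -> tx,ty,tz,tw [11.25  1.44 -3.73] 0.81 f [ 2.4 -0.5  0.5] w 0.0559 t 15.9
```

>>> jog_arm([
  [[0.2,0,0,-0.7,0],[0.2,0,0,-1.7,0],[0.2,0,0,-2.7,0],[0.2,0,0,-3.4,0],[0.2,0,0,-3.7,0]],
])

```text
clock: 16.3
tcp_pos: [0.4344, -0.0901, 0.2399]
eef_rot: [0.002, 0.674, 0.738, 0.001]
ft_force: [-0.0, -0.9, -1.3]
width: 0.0554
```

>>> jog_arm([
  [[0.2,0.5,0.1,0,0.3],[0.2,1.5,0.2,0,0.8],[0.2,2.5,0.3,0,0.8],[0.2,3.5,0.4,0,0.8],[0.2,4.3,0.5,0,0.8]],
])

```text
clock: 16.72
tcp_pos: [0.436, 0.0419, 0.2365]
eef_rot: [-0.0, 0.705, 0.709, -0.0]
ft_force: [1.3, -0.2, -2.1]
width: 0.0557
```

>>> jog_arm([
  [[0.2,1,0,0,0],[0.2,2,0,0,0],[0.2,3,0,0,0],[0.2,3.7,0,0,0],[0.2,4,0,0,0]],
])

```text
clock: 17.13
tcp_pos: [0.4354, 0.1624, 0.2364]
eef_rot: [-0.0, 0.704, 0.71, -0.0]
ft_force: [-0.7, -0.6, -1.3]
width: 0.0559
```

```bash
python3 - <<'E'
from h import *
o=get_obs();plan((.4467,.2488,.2),.3)
E
```

```text
pos [0.4354 0.1624 0.2364] y 0.5 q6 0.22 -> tx,ty,tz,tw [2.88 0.4  1.21] 0.03 f [-0.7 -0.6 -1.3] w 0.0559 t 17.1
```

>>> jog_arm([
  [[0.2,1,0.2,0,0],[0.2,2,0.4,0,0],[0.2,2.6,0.4,0,0],[0.2,2.6,0.4,0,0],[0.2,2.6,0.4,0,0]],
])

```text
clock: 17.55
tcp_pos: [0.4472, 0.2383, 0.2364]
eef_rot: [-0.0, 0.704, 0.71, -0.001]
ft_force: [0.4, -1.3, -1.0]
width: 0.0558
```

```bash
python3 - <<'E'
from h import *
o=get_obs();plan((.4467,.2488,.106),.3);c=cam('wrist');boxtilt(c,o);save('w10.png',c['frame'])
P=pts(c);m=(P[...,2]>.091)&(P[...,2]<.1)&(P[...,1]>.255)&(P[...,1]<.29)&(P[...,0]>.38)&(P[...,0]<.52)
q=P[m];print(cv2.minAreaRect((q[:,:2]*1000).astype(np.float32)),q.min(0),q.max(0)) if m.sum()>10 else 0
E
```

```text
pos [0.4472 0.2383 0.2364] y 0.5 q6 0.36 -> tx,ty,tz,tw [ 0.35 -0.01  4.35] 0.03 f [ 0.4 -1.3 -1. ] w 0.0558 t 17.6
pts 13877
plane n [0.006 0.014 1.   ] c [0.4475 0.2396 0.2709] N 7766 zmin/max 0.2688 0.2725 lo [0.4206 0.2243 0.2688] hi [0.4748 0.2524 0.2725]
plane n [ 0.006 -1.     0.001] c [0.4474 0.2515 0.2413] N 6004 zmin/max 0.1467 0.2729 lo [0.4204 0.2494 0.1467] hi [0.4746 0.2527 0.2729]
plane n [ 0.004 -0.084  0.996] c [0.4494 0.2432 0.2721] N 90 zmin/max 0.2693 0.2731 lo [0.4217 0.2247 0.2693] hi [0.4737 0.2496 0.2731]
((447.9239196777344, 272.4901123046875), (85.2136459350586, 8.003105163574219), 0.5941212177276611) [0.40533154 0.26811559 0.09107749] [0.49051678 0.2762982  0.09617542]
```

View pics/w10.png

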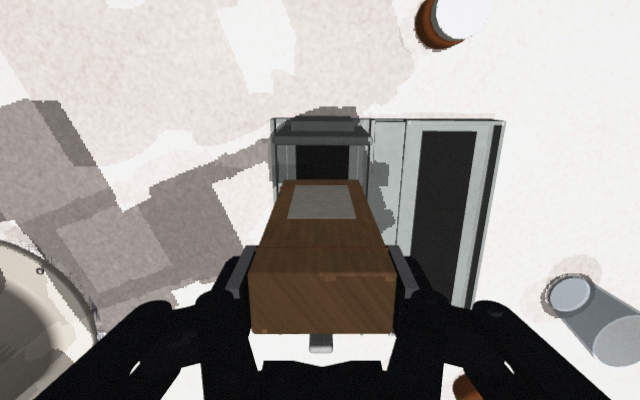

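>>> jog_arm([
  [[0.2,0.35,0,0.7,0],[0.2,0.35,0,1.6,0],[0.2,0.35,0,2.5,0],[0.2,0.35,0,3.2,0],[0.2,0.35,0,3.6,0]],
])

```text
clock: 18.02
tcp_pos: [0.4463, 0.2469, 0.127]
eef_rot: [-0.0, 0.705, 0.709, -0.001]
ft_force: [-0.2, -1.1, -2.2]
width: 0.0554
```

```bash
python3 - <<'E'
from h import *
o=get_obs();plan((.4467,.2488,.106),.3);c=cam('wrist');boxtilt(c,o);save('w11.png',c['frame'])
E
```

```text
pos [0.4463 0.2469 0.127 ] y 0.3 q6 0.38 -> tx,ty,tz,tw [0.06 0.02 0.7 ] 0.0 f [-0.2 -1.1 -2.2] w 0.0554 t 18.0
pts 14821
plane n [0.008 0.013 1.   ] c [0.4468 0.248  0.1615] N 7894 zmin/max 0.1594 0.1632 lo [0.42   0.2332 0.1594] hi [0.474  0.2612 0.1632]
plane n [ 0.004 -1.     0.001] c [0.4471 0.2602 0.1362] N 5908 zmin/max 0.0735 0.1635 lo [0.42   0.2583 0.0735] hi [0.4738 0.2614 0.1635]
plane n [-0.658 -0.741  0.137] c [0.5498 0.3625 0.0277] N 654 zmin/max 0.0088 0.04 lo [0.5414 0.3544 0.0088] hi [0.5612 0.3714 0.04  ]
```

View pics/w11.png

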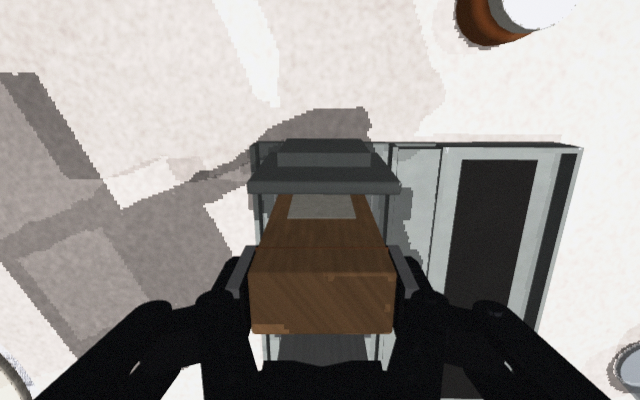

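>>> jog_arm([
  [[0.2,0.1,0,0.2,0],[0.2,0.1,0,0.4,0],[0.2,0.1,0,0.55,0],[0.2,0.1,0,0.65,0],[0.2,0.1,0,0.68,0]],
])

```text
clock: 18.48
tcp_pos: [0.4474, 0.2516, 0.1089]
eef_rot: [0.0, 0.705, 0.709, 0.0]
ft_force: [-0.3, -0.7, -2.7]
width: 0.056
```

>>> jog_arm([
  [[0.2,0,0,0.02,0],[0.2,0,0,0.04,0],[0.2,0,0,0.06,0],[0.2,0,0,0.08,0],[0.2,0,0,0.08,0]],
])

```text
clock: 18.9
tcp_pos: [0.4474, 0.2517, 0.1066]
eef_rot: [0.0, 0.705, 0.709, 0.0]
ft_force: [-0.3, 0.5, -2.2]
width: 0.0554
```

```bash
python3 - <<'E'
from h import *
o=get_obs();plan((.4467,.2488,.106),.3);c=cam('wrist');boxtilt(c,o)
E
```

```text
pos [0.4474 0.2517 0.1066] y 0.4 q6 0.39 -> tx,ty,tz,tw [-0.1  -0.02  0.02] 0.01 f [-0.3  0.5 -2.2] w 0.0554 t 18.9
pts 15283
plane n [0.004 0.008 1.   ] c [0.4478 0.2529 0.1411] N 7964 zmin/max 0.1396 0.1429 lo [0.4206 0.2379 0.1396] hi [0.475  0.2659 0.1429]
plane n [ 0.005 -1.    -0.   ] c [0.4477 0.265  0.12  ] N 5655 zmin/max 0.0876 0.1429 lo [0.4208 0.2628 0.0876] hi [0.4748 0.2662 0.1429]
plane n [-0.813 -0.561  0.156] c [0.5467 0.3668 0.028 ] N 943 zmin/max 0.0078 0.0412 lo [0.54   0.3557 0.0078] hi [0.5564 0.3781 0.0412]
```

>>> jog_arm([
  [[0.2,0,0,0.02,0],[0.2,0,0,0.04,0],[0.2,0,0,0.06,0],[0.2,0,0,0.06,0],[0.2,0,0,0.06,0]],
])

```text
clock: 19.37
tcp_pos: [0.4473, 0.2517, 0.1047]
eef_rot: [-0.0, 0.705, 0.709, -0.0]
ft_force: [-0.2, -0.3, -2.5]
width: 0.056
```

>>> jog_arm([
  [[0.2,0,0,0.02,0],[0.2,0,0,0.04,0],[0.2,0,0,0.06,0],[0.2,0,0,0.06,0],[0.2,0,0,0.06,0]],
])

```text
clock: 19.78
tcp_pos: [0.4473, 0.2519, 0.1045]
eef_rot: [0.0, 0.705, 0.709, 0.001]
ft_force: [-9.6, -2.6, 36.2]
width: 0.0556
```

```bash
python3 - <<'E'
from h import *
o=get_obs();plan((.4467,.2488,.106),.3);c=cam('wrist');boxtilt(c,o)
E
```

```text
pos [0.4473 0.2519 0.1045] y 0.4 q6 0.39 -> tx,ty,tz,tw [-0.1  -0.02 -0.05] 0.01 f [-9.6 -2.6 36.2] w 0.0556 t 19.8
pts 14640
plane n [0.005 0.011 1.   ] c [0.4476 0.2529 0.1391] N 7693 zmin/max 0.1371 0.1408 lo [0.4206 0.2383 0.1371] hi [0.4749 0.2662 0.1408]
plane n [ 0.005 -1.     0.002] c [0.4479 0.2651 0.1177] N 5345 zmin/max 0.0878 0.1406 lo [0.4205 0.2637 0.0878] hi [0.4748 0.2662 0.1406]
plane n [-0.794 -0.585  0.163] c [0.547  0.3661 0.0277] N 912 zmin/max 0.0084 0.0415 lo [0.5397 0.3557 0.0084] hi [0.5571 0.3781 0.0415]
```

>>> jog_arm([
  [[0.2,0,0,-0.06,0],[0.2,0,0,-0.06,0],[0.35,0,0,-0.06,0],[0.45,0,0,-0.06,0],[0.45,0,0,-0.06,0]],
])

```text
clock: 20.25
tcp_pos: [0.4473, 0.2517, 0.1045]
eef_rot: [-0.0, 0.705, 0.709, -0.0]
ft_force: [0.4, 0.1, 0.6]
width: 0.0624
```

>>> jog_arm([
  [[0.45,0,0,-0.3,0],[0.45,0,0,-0.8,0],[0.45,0,0,-1.8,0],[0.45,0,0,-3,0],[0.45,0,0,-4,0]],
])

```text
clock: 20.67
tcp_pos: [0.4472, 0.2516, 0.2272]
eef_rot: [0.0, 0.705, 0.709, 0.0]
ft_force: [1.1, -0.1, 0.0]
width: 0.0619
```

```bash
python3 - <<'E'
from h import *
o=get_obs();c=cam('wrist');boxtilt(c,o);save('w12.png',c['frame']);plan((.44,-.2,.3),70)
E
```

```text
pts 3295
plane n [-0.001  0.005  1.   ] c [0.4479 0.2522 0.139 ] N 2132 zmin/max 0.1375 0.1408 lo [0.4214 0.2379 0.1375] hi [0.4733 0.2654 0.1408]
plane n [-0.006  1.     0.001] c [0.4485 0.265  0.1191] N 768 zmin/max 0.0887 0.141 lo [0.4214 0.2626 0.0887] hi [0.4726 0.2656 0.141 ]
plane n [-0.856 -0.503  0.119] c [0.5453 0.3675 0.0282] N 231 zmin/max 0.0143 0.039 lo [0.5403 0.3583 0.0143] hi [0.5524 0.3773 0.039 ]
pos [0.4495 0.2527 0.2325] y 0.4 q6 0.39 -> tx,ty,tz,tw [-15.08  -0.4   -2.3 ] -11.6 f [1.9 1.7 8.2] w 0.0617 t 20.7
```

View pics/w12.png

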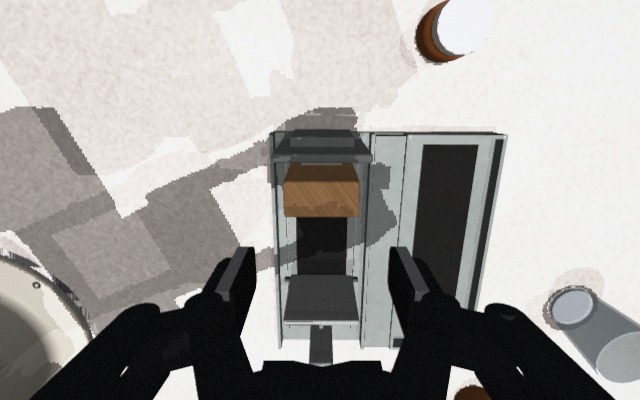

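>>> jog_arm([
  [[0.6,-1.2,0,-0.5,1],[0.6,-2.4,0,-1,2],[0.6,-3.7,0,-1,3],[0.6,-5,0,-1,3.4],[0.6,-6.3,0,-1,3.4]],
])

```text
clock: 21.13
tcp_pos: [0.4482, 0.0612, 0.2556]
eef_rot: [0.0, 0.82, 0.572, 0.0]
ft_force: [0.7, -0.6, 0.7]
width: 0.0684
```

```bash
python3 - <<'E'
from h import *
plan((.465,-.30,.22),-20)
E
```

```text
pos [0.4482 0.0612 0.2556] y -20.2 q6 0.36 -> tx,ty,tz,tw [-11.11   4.68   1.19] -0.03 f [ 0.7 -0.6  0.7] w 0.0684 t 21.1
```

>>> jog_arm([
  [[0.6,-1.2,0.5,0,0],[0.6,-2.4,1,0,0],[0.6,-3.6,1.5,0,0],[0.6,-4.8,2,0,0],[0.6,-6,2.5,0,0]],
])

```text
clock: 21.55
tcp_pos: [0.457, -0.1341, 0.2554]
eef_rot: [0.0, 0.819, 0.573, 0.0]
ft_force: [0.8, 0.4, -0.0]
width: 0.0685
```

>>> jog_arm([
  [[0.6,-1.2,0.5,0.3,0],[0.6,-2.4,1,0.6,0],[0.6,-3.6,1.5,0.9,0],[0.6,-4.8,2.1,1.2,0],[0.6,-4.8,2.1,1.2,0]],
])

```text
clock: 21.97
tcp_pos: [0.4673, -0.295, 0.2176]
eef_rot: [0.001, 0.82, 0.572, -0.0]
ft_force: [-1.2, 0.5, -0.7]
width: 0.0686
```

```bash
python3 - <<'E'
from h import *
plan((.4705,-.340,.06),-20)
c=cam('wrist');save('w13.png',c['frame']);boxes(c);boxtilt(c,dict(tcp_pos=np.array([.4475,-.4,.05])))
plan((.4705,-.340,.06),-20)
E
```

```text
pos [ 0.4673 -0.295   0.2176] y -20.2 q6 -0.32 -> tx,ty,tz,tw [-1.36  0.62  5.26] -0.04 f [-1.2  0.5 -0.7] w 0.0686 t 22.0
360 0.0315 [ 570.3 -178.8] [11.9 43.5] 68.3
721 0.0239 [ 721.6 -262.4] [21.5 69.1] 8.83
5119 0.0271 [ 446.6 -403.9] [129.8  56.5] 69.56
1036 0.0278 [ 636.8 -438.8] [71.4 44.9] 34.44
pts 2365
plane n [-0.002  0.001  1.   ] c [ 0.4455 -0.4075  0.027 ] N 2130 zmin/max 0.0256 0.0288 lo [ 0.403  -0.4687  0.0256] hi [ 0.4915 -0.3357  0.0288]
plane n [0.348 0.938 0.008] c [ 0.4688 -0.3436  0.0179] N 176 zmin/max 0.01 0.0256 lo [ 0.4454 -0.3516  0.01  ] hi [ 0.4897 -0.3353  0.0256]
pos [ 0.467  -0.292   0.2181] y -20.2 q6 -0.31 -> tx,ty,tz,tw [-1.46  0.67  5.27] -0.04 f [ 0.1  1.5 -0.1] w 0.0685 t 22.0
```

View pics/w13.png

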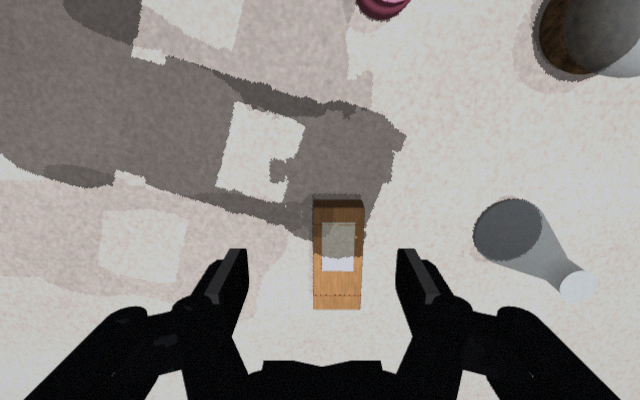

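>>> jog_arm([
  [[0.6,-0.5,0.2,1.2,0],[0.6,-1,0.4,2.4,0],[0.6,-1.45,0.65,3.6,0],[0.6,-1.45,0.65,4.6,0],[0.6,-1.45,0.65,5,0]],
])

```text
clock: 22.43
tcp_pos: [0.4694, -0.3352, 0.0655]
eef_rot: [-0.002, 0.819, 0.573, -0.0]
ft_force: [0.2, -0.3, -0.6]
width: 0.0686
```

```bash
python3 - <<'E'
from h import *
plan((.4702,-.3407,.0135),-20.4)
c=cam('wrist');boxtilt(c,get_obs())
plan((.4702,-.3407,.0135),-20.4)
E
```

```text
pos [ 0.4694 -0.3352  0.0655] y -20.0 q6 -0.37 -> tx,ty,tz,tw [-0.17  0.1   1.73] 0.06 f [ 0.2 -0.3 -0.6] w 0.0686 t 22.4
pts 5603
plane n [0.    0.001 1.   ] c [ 0.4554 -0.3793  0.0271] N 4519 zmin/max 0.0253 0.0285 lo [ 0.4141 -0.4362  0.0253] hi [ 0.4931 -0.3348  0.0285]
plane n [-0.349 -0.937 -0.002] c [ 0.4695 -0.3439  0.0161] N 1043 zmin/max 0.0044 0.0285 lo [ 0.4452 -0.354   0.0044] hi [ 0.493  -0.3344  0.0285]
pos [ 0.4691 -0.3345  0.0649] y -20.0 q6 -0.37 -> tx,ty,tz,tw [-0.18  0.11  1.71] 0.06 f [-0.9  1.6 -2.6] w 0.0679 t 22.5
```

>>> jog_arm([
  [[0.6,-0.2,0.1,0.6,0.06],[0.6,-0.2,0.1,1.2,0.06],[0.6,-0.2,0.1,1.6,0.06],[0.6,-0.2,0.1,1.7,0.06],[0.6,-0.2,0.1,1.7,0.06]],
])

```text
clock: 22.9
tcp_pos: [0.4715, -0.3425, 0.0179]
eef_rot: [-0.0, 0.821, 0.571, -0.0]
ft_force: [0.4, -0.2, 0.2]
width: 0.0683
```

>>> jog_arm([
  [[0.2,0,0,0,0],[0.2,0,0,0,0],[0.2,0,0,0,0],[0.2,0,0,0,0],[0.2,0,0,0,0]],
], newtons=20)

```text
clock: 23.32
tcp_pos: [0.4719, -0.3431, 0.019]
eef_rot: [0.001, 0.821, 0.571, 0.0]
ft_force: [0.2, 3.7, 8.2]
width: 0.0548
```

>>> jog_arm([
  [[0.2,0,0,-0.2,0],[0.2,0,0,-0.4,0],[0.2,0,0,-0.6,0],[0.2,0,0,-0.8,0],[0.2,0,0,-1,0]],
])

```text
clock: 23.73
tcp_pos: [0.4716, -0.3433, 0.0487]
eef_rot: [0.0, 0.821, 0.571, 0.0]
ft_force: [-0.7, -1.2, -1.7]
width: 0.0542
```

```bash
python3 - <<'E'
from h import *
plan((.4702,-.3407,.0135),-20.4)
c=cam('wrist');boxtilt(c,get_obs())
E
```

```text
pos [ 0.4716 -0.3433  0.0487] y -20.4 q6 -0.38 -> tx,ty,tz,tw [ 0.06 -0.07  1.17] 0.0 f [-0.7 -1.2 -1.7] w 0.0542 t 23.7
pts 7452
plane n [-0.085 -0.218  0.972] c [ 0.4647 -0.3619  0.053 ] N 4311 zmin/max 0.0406 0.0584 lo [ 0.4232 -0.4153  0.0406] hi [ 0.4956 -0.3356  0.0584]
plane n [0.365 0.9   0.238] c [ 0.472  -0.343   0.0452] N 3124 zmin/max 0.0323 0.0558 lo [ 0.4472 -0.3557  0.0323] hi [ 0.497  -0.3307  0.0558]
```

>>> jog_arm([
  [[0.2,0,0,-1.3,0],[0.2,0,0,-2.6,0],[0.2,0,0,-3.5,0],[0.2,0,0,-3.9,0],[0.2,0,0,-4,0]],
])

```text
clock: 24.2
tcp_pos: [0.4724, -0.344, 0.1707]
eef_rot: [0.002, 0.821, 0.571, 0.0]
ft_force: [-1.3, 0.1, -0.5]
width: 0.0543
```

```bash
python3 - <<'E'
from h import *
plan((.4702,-.3407,.0135),-20.4)
c=cam('wrist');boxtilt(c,get_obs())
E
```

```text
pos [ 0.4724 -0.344   0.1707] y -20.4 q6 -0.38 -> tx,ty,tz,tw [ 0.09 -0.13  5.24] 0.0 f [-1.3  0.1 -0.5] w 0.0543 t 24.2
pts 6184
plane n [0.257 0.617 0.743] c [ 0.4746 -0.339   0.1705] N 5289 zmin/max 0.1606 0.1798 lo [ 0.4473 -0.3579  0.1606] hi [ 0.5028 -0.3204  0.1798]
plane n [-0.279 -0.684  0.674] c [ 0.4612 -0.3697  0.1525] N 816 zmin/max 0.0974 0.1801 lo [ 0.4228 -0.424   0.0974] hi [ 0.4941 -0.339   0.1801]
plane n [0.286 0.747 0.6  ] c [ 0.4732 -0.3368  0.1691] N 58 zmin/max 0.1603 0.1789 lo [ 0.4501 -0.3532  0.1603] hi [ 0.5022 -0.323   0.1789]
```

>>> jog_arm([
  [[0.2,0.2,0,0.1,0],[0.2,0.7,0,0.5,0],[0.2,1.6,0,1.2,0],[0.2,0.7,0,0.2,0],[0.2,0.2,0,-0.4,0]],
])

```text
clock: 24.67
tcp_pos: [0.4729, -0.3354, 0.1775]
eef_rot: [-0.003, 0.82, 0.572, -0.001]
ft_force: [-0.4, -2.0, 1.3]
width: 0.0512
```

```bash
python3 - <<'E'
from h import *
c=cam('wrist');boxtilt(c,get_obs())
plan((.4702,-.3407,.0135),-20.4)
E
```

```text
pts 9979
plane n [0.415 0.75  0.516] c [ 0.4948 -0.3067  0.1278] N 6898 zmin/max 0.0484 0.1643 lo [ 0.4597 -0.3368  0.0484] hi [ 0.527  -0.2469  0.1643]
plane n [ 0.163 -0.618  0.769] c [ 0.4966 -0.3388  0.1491] N 1646 zmin/max 0.1326 0.1634 lo [ 0.4711 -0.3534  0.1326] hi [ 0.5259 -0.3244  0.1634]
plane n [-0.893  0.234  0.384] c [ 0.4669 -0.2987  0.1188] N 1416 zmin/max 0.0643 0.1619 lo [ 0.4526 -0.3371  0.0643] hi [ 0.4789 -0.2503  0.1619]
pos [ 0.4737 -0.3398  0.1816] y -20.3 q6 -0.37 -> tx,ty,tz,tw [-0.06 -0.11  5.6 ] 0.01 f [ 0.6 -4.2  4.7] w 0.0516 t 24.7
```

>>> jog_arm([
  [[0.2,0,0,-1,0],[0.2,0,0,-2,0],[0.2,0,0,-2,0],[0.2,0,0,-2,0],[0.2,0,0,-2,0]],
])

```text
clock: 25.13
tcp_pos: [0.4732, -0.3369, 0.238]
eef_rot: [-0.001, 0.821, 0.571, -0.0]
ft_force: [0.5, 0.3, -0.2]
width: 0.0514
```

```bash
python3 - <<'E'
from h import *
c=cam('wrist');save('w14.png',c['frame']);boxes(c)
c=cam('top');save('t14.png',cv2.resize(c['frame'][120:290,170:460],None,fx=2.7,fy=2.7));boxes(c)
E
```

```text
341 0.0233 [ 724.  -279.4] [10.7 51. ] 34.14
6942 0.0271 [ 495.9 -287.4] [ 56.1 130. ] 13.05
908 0.028 [ 636.6 -440.2] [72.5 48.1] 38.83
632 0.0282 [ 497.  -286.1] [ 55.8 131.1] 13.08
```

View pics/w14.png

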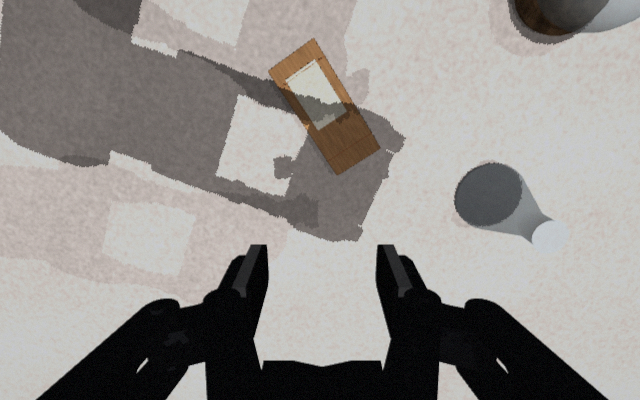

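View pics/t14.png

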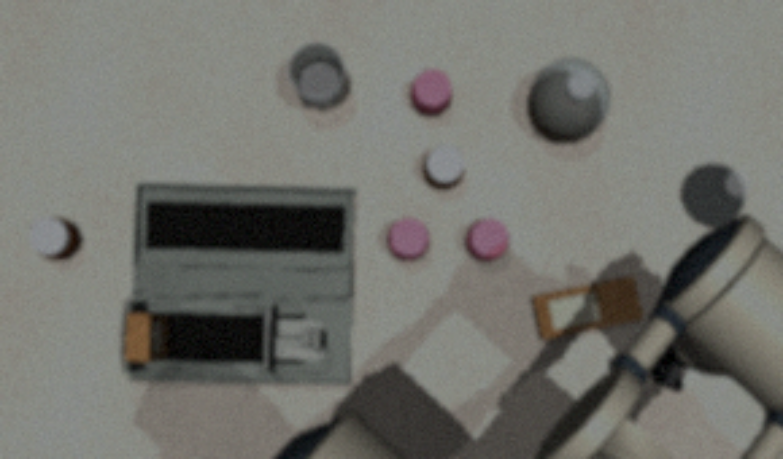

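```bash
python3 - <<'E'
from h import *
plan((.4812,-.2223,.07),13.05)
E
```

```text
pos [ 0.473  -0.3368  0.2379] y -20.4 q6 -0.37 -> tx,ty,tz,tw [ 3.67 -1.06  5.6 ] -5.57 f [-0.2 -0.2  0.7] w 0.0514 t 25.2
```

>>> jog_arm([
  [[0.6,1.2,-0.4,0,-1.1],[0.6,2.4,-0.7,1,-2.3],[0.6,3.67,-1.06,2,-3.4],[0.6,3.67,-1.06,3.2,-4.5],[0.6,3.67,-1.06,4,-5.57]],
])

```text
clock: 25.65
tcp_pos: [0.4808, -0.2198, 0.1168]
eef_rot: [-0.002, 0.619, 0.785, -0.0]
ft_force: [0.8, 0.8, -0.4]
width: 0.0683
```

```bash
python3 - <<'E'
from h import *
plan((.4812,-.2223,.0135),13.05)
c=cam('wrist');boxtilt(c,get_obs());boxes(c)
plan((.4812,-.2223,.0135),13.05)
E
```

```text
pos [ 0.4808 -0.2198  0.1168] y 13.5 q6 -0.78 -> tx,ty,tz,tw [-0.09  0.    3.44] 0.07 f [ 0.8  0.8 -0.4] w 0.0683 t 25.6
pts 5371
plane n [-0.002  0.001  1.   ] c [ 0.497  -0.29    0.0271] N 4837 zmin/max 0.0252 0.0286 lo [ 0.4567 -0.3532  0.0252] hi [ 0.5343 -0.2188  0.0286]
plane n [-0.226  0.974  0.008] c [ 0.4823 -0.2239  0.0177] N 460 zmin/max 0.0081 0.0285 lo [ 0.4573 -0.2302  0.0081] hi [ 0.5059 -0.2184  0.0285]
plane n [ 0.032 -0.01   0.999] c [ 0.4857 -0.2676  0.028 ] N 64 zmin/max 0.0253 0.0294 lo [ 0.4594 -0.3493  0.0253] hi [ 0.5272 -0.2251  0.0294]
1053 0.0309 [571.2 -80.2] [13.6 44.9] 77.92
1932 0.0302 [ 655.4 -107.7] [27.6 51.6] 21.02
1099 0.0315 [ 566.1 -158.1] [52.2 30.3] 81.43
10074 0.0271 [ 495.9 -287.4] [ 56.7 130.9] 12.78
1555 0.0245 [ 725.8 -254.4] [80.5 31.2] 86.66
pos [ 0.4789 -0.2197  0.1126] y 14.0 q6 -0.79 -> tx,ty,tz,tw [-0.12  0.07  3.3 ] 0.15 f [-4.3  2.7 -7.4] w 0.0685 t 25.7
```

>>> jog_arm([
  [[0.6,0,0,0.9,0],[0.6,0,0,1.8,0],[0.6,0,0,2.7,0],[0.6,0,0,3.3,0],[0.6,0,0,3.47,0]],
])

```text
clock: 26.12
tcp_pos: [0.4807, -0.2227, 0.0131]
eef_rot: [-0.002, 0.623, 0.782, -0.0]
ft_force: [-1.1, 0.8, -0.4]
width: 0.0686
```

>>> jog_arm([
  [[0.6,0,0,0,0],[0.6,0,0,0,0],[0.6,0,0,0,0]],
])

```text
clock: 26.37
tcp_pos: [0.4827, -0.2237, 0.0168]
eef_rot: [0.001, 0.623, 0.783, 0.0]
ft_force: [-0.6, -0.9, 1.0]
width: 0.0681
```

```bash
python3 - <<'E'
from h import *
plan((.4812,-.2223,.0135),13)
E
```

```text
pos [ 0.4827 -0.2237  0.0168] y 13.0 q6 -0.77 -> tx,ty,tz,tw [ 0.06 -0.04  0.11] -0.0 f [-0.6 -0.9  1. ] w 0.0681 t 26.4
```

>>> jog_arm([
  [[0.6,0.03,-0.03,0.12,0],[0.2,0.03,-0.03,0.12,0],[0.2,0.03,-0.03,0.12,0],[0.2,0.03,-0.03,0.12,0],[0.2,0.03,-0.03,0.12,0]],
], newtons=20)

```text
clock: 26.78
tcp_pos: [0.4811, -0.2226, 0.0126]
eef_rot: [0.0, 0.622, 0.783, 0.0]
ft_force: [-2.0, 0.3, 5.3]
width: 0.0551
```

>>> jog_arm([
  [[0.2,0,0,-0.2,0],[0.2,0,0,-0.4,0],[0.2,0,0,-0.6,0],[0.2,0,0,-0.8,0],[0.2,0,0,-1,0]],
])

```text
clock: 27.2
tcp_pos: [0.4811, -0.2226, 0.0429]
eef_rot: [0.0, 0.622, 0.783, 0.0]
ft_force: [0.3, -0.1, -1.2]
width: 0.0552
```

```bash
python3 - <<'E'
from h import *
plan((.4812,-.2223,.0135),13)
c=cam('wrist');boxtilt(c,get_obs())
E
```

```text
pos [ 0.4811 -0.2226  0.0429] y 13.0 q6 -0.77 -> tx,ty,tz,tw [0.01 0.   0.98] 0.01 f [ 0.3 -0.1 -1.2] w 0.0552 t 27.2
pts 7359
plane n [ 0.007 -0.023  1.   ] c [ 0.4847 -0.2387  0.0569] N 4785 zmin/max 0.0552 0.0584 lo [ 0.4562 -0.2752  0.0552] hi [ 0.5175 -0.2184  0.0584]
plane n [-0.221  0.975  0.031] c [ 0.4821 -0.2239  0.0452] N 2489 zmin/max 0.0323 0.0589 lo [ 0.4563 -0.2314  0.0323] hi [ 0.5077 -0.2174  0.0589]
plane n [ 0.016 -0.089  0.996] c [ 0.4846 -0.2427  0.0574] N 83 zmin/max 0.0549 0.059 lo [ 0.4591 -0.2741  0.0549] hi [ 0.5174 -0.2215  0.059 ]
```

Same as box 1. Repeat the lift with a brisk start.

>>> jog_arm([
  [[0.2,0,0,-1.3,0],[0.2,0,0,-2.6,0],[0.2,0,0,-3.5,0],[0.2,0,0,-4,0],[0.2,0,0,-4.2,0]],
])

```text
clock: 27.67
tcp_pos: [0.482, -0.2231, 0.1708]
eef_rot: [0.002, 0.622, 0.783, 0.0]
ft_force: [0.8, -0.5, -1.9]
width: 0.0551
```

```bash
python3 - <<'E'
from h import *
plan((.4812,-.2223,.0135),13)
c=cam('wrist');boxtilt(c,get_obs())
E
```

```text
pos [ 0.482  -0.2231  0.1708] y 13.0 q6 -0.77 -> tx,ty,tz,tw [ 0.05 -0.03  5.24] 0.01 f [ 0.8 -0.5 -1.9] w 0.0551 t 27.7
pts 7854
plane n [-0.209  0.917  0.34 ] c [ 0.4823 -0.2222  0.1756] N 4483 zmin/max 0.1606 0.1866 lo [ 0.4558 -0.2334  0.1606] hi [ 0.5093 -0.212   0.1866]
plane n [ 0.07  -0.314  0.947] c [ 0.4875 -0.2451  0.1788] N 3326 zmin/max 0.1624 0.1862 lo [ 0.4574 -0.2951  0.1624] hi [ 0.5229 -0.219   0.1862]
```

>>> jog_arm([
  [[0.2,0,0,0.3,0],[0.2,0,0,1.1,0],[0.2,0,0,2.2,0],[0.2,0,0,0.9,0],[0.2,0,0,-0.1,0]],
])

```text
clock: 28.13
tcp_pos: [0.4782, -0.221, 0.1644]
eef_rot: [-0.007, 0.622, 0.783, -0.001]
ft_force: [1.8, -1.4, 1.5]
width: 0.0552
```

```bash
python3 - <<'E'
from h import *
plan((.4812,-.2223,.0135),13)
c=cam('wrist');boxtilt(c,get_obs())
E
```

```text
pos [ 0.4782 -0.221   0.1644] y 13.0 q6 -0.77 -> tx,ty,tz,tw [-0.12  0.14  5.03] 0.0 f [ 1.8 -1.4  1.5] w 0.0552 t 28.1
pts 7324
plane n [-0.151  0.71   0.688] c [ 0.4772 -0.2166  0.1697] N 5658 zmin/max 0.1586 0.1796 lo [ 0.4501 -0.2312  0.1586] hi [ 0.5054 -0.2017  0.1796]
plane n [ 0.162 -0.662  0.732] c [ 0.4868 -0.2555  0.1489] N 1576 zmin/max 0.0978 0.1796 lo [ 0.4547 -0.3127  0.0978] hi [ 0.5204 -0.219   0.1796]
plane n [-0.18   0.814  0.552] c [ 0.4755 -0.2177  0.172 ] N 76 zmin/max 0.1585 0.178 lo [ 0.4516 -0.2265  0.1585] hi [ 0.5032 -0.2044  0.178 ]
```

>>> jog_arm([
  [[0.2,0.2,0,0.1,0],[0.2,0.6,0,0.5,0],[0.2,1.3,0,1.2,0],[0.2,0.6,0,0.5,0],[0.2,0.2,0,0,0]],
])

```text
clock: 28.6
tcp_pos: [0.4771, -0.2148, 0.1677]
eef_rot: [-0.004, 0.622, 0.783, -0.001]
ft_force: [1.0, -0.5, -1.0]
width: 0.0551
```

```bash
python3 - <<'E'
from h import *
plan((.4812,-.2223,.0135),13)
c=cam('wrist');boxtilt(c,get_obs())
E
```

```text
pos [ 0.4771 -0.2148  0.1677] y 13.1 q6 -0.77 -> tx,ty,tz,tw [-0.3   0.11  5.14] 0.02 f [ 1.  -0.5 -1. ] w 0.0551 t 28.6
pts 5947
plane n [-0.117  0.559  0.821] c [ 0.4756 -0.2082  0.1739] N 5816 zmin/max 0.1651 0.1821 lo [ 0.4479 -0.2241  0.1651] hi [ 0.5041 -0.1919  0.1821]
plane n [-0.033  0.515  0.857] c [ 0.476  -0.2089  0.1742] N 82 zmin/max 0.1646 0.1817 lo [ 0.4512 -0.2225  0.1646] hi [ 0.5038 -0.1927  0.1817]
```

>>> jog_arm([
  [[0.2,0.2,0,0.1,0],[0.2,0.7,0,0.5,0],[0.2,1.5,0,1.2,0],[0.2,0.6,0,0.5,0],[0.2,0.1,0,0,0]],
])

```text
clock: 29.07
tcp_pos: [0.476, -0.2112, 0.1676]
eef_rot: [-0.004, 0.621, 0.784, -0.001]
ft_force: [1.5, -0.6, -1.1]
width: 0.0552
```

```bash
python3 - <<'E'
from h import *
plan((.4812,-.2223,.0135),13)
c=cam('wrist');boxtilt(c,get_obs())
E
```

```text
pos [ 0.476  -0.2112  0.1676] y 13.2 q6 -0.76 -> tx,ty,tz,tw [-0.43  0.12  5.13] 0.03 f [ 1.5 -0.6 -1.1] w 0.0552 t 29.1
pts 6162
plane n [-0.075  0.405  0.911] c [ 0.4747 -0.2024  0.1745] N 6052 zmin/max 0.1677 0.1808 lo [ 0.4464 -0.2196  0.1677] hi [ 0.5032 -0.1856  0.1808]
plane n [-0.111  0.59   0.8  ] c [ 0.4743 -0.2038  0.1755] N 60 zmin/max 0.1675 0.1806 lo [ 0.4499 -0.2137  0.1675] hi [ 0.4973 -0.1879  0.1806]
```

65.6° now; once or twice more.

>>> jog_arm([
  [[0.2,0.2,0,0.1,0],[0.2,0.7,0,0.5,0],[0.2,1.6,0,1.2,0],[0.2,0.6,0,0.5,0],[0.2,0,0,0,0]],
])

```text
clock: 29.53
tcp_pos: [0.4756, -0.2104, 0.1676]
eef_rot: [-0.005, 0.621, 0.784, -0.001]
ft_force: [2.3, -0.9, -0.8]
width: 0.0549
```

```bash
python3 - <<'E'
from h import *
plan((.4812,-.2223,.0135),13)
c=cam('wrist');boxtilt(c,get_obs())
E
```

```text
pos [ 0.4756 -0.2104  0.1676] y 13.2 q6 -0.76 -> tx,ty,tz,tw [-0.46  0.13  5.13] 0.04 f [ 2.3 -0.9 -0.8] w 0.0549 t 29.5
pts 6829
plane n [-0.035  0.259  0.965] c [ 0.4736 -0.2002  0.1754] N 6054 zmin/max 0.1701 0.1801 lo [ 0.4455 -0.2181  0.1701] hi [ 0.5028 -0.1825  0.1801]
plane n [ 0.224 -0.94   0.258] c [ 0.4697 -0.1926  0.1539] N 674 zmin/max 0.0831 0.1739 lo [ 0.4465 -0.2164  0.0831] hi [ 0.4961 -0.1827  0.1739]
plane n [-0.1    0.396  0.913] c [ 0.4748 -0.2013  0.1766] N 65 zmin/max 0.1705 0.1806 lo [ 0.4497 -0.2166  0.1705] hi [ 0.5001 -0.1864  0.1806]
```

>>> jog_arm([
  [[0.2,0.2,0,0.1,0],[0.2,0.7,0,0.5,0],[0.2,1.5,0,1.1,0],[0.2,0.6,0,0.5,0],[0.2,0,0,0,0]],
])

```text
clock: 30.0
tcp_pos: [0.4761, -0.2106, 0.1678]
eef_rot: [-0.004, 0.621, 0.784, -0.0]
ft_force: [1.1, 0.6, -0.2]
width: 0.0551
```

```bash
python3 - <<'E'
from h import *
plan((.4812,-.2223,.0135),13)
c=cam('wrist');boxtilt(c,get_obs())
E
```

```text
pos [ 0.4761 -0.2106  0.1678] y 13.2 q6 -0.76 -> tx,ty,tz,tw [-0.45  0.11  5.14] 0.03 f [ 1.1  0.6 -0.2] w 0.0551 t 30.0
pts 7710
plane n [-0.013  0.169  0.986] c [ 0.4736 -0.1991  0.1762] N 6013 zmin/max 0.1721 0.1799 lo [ 0.4458 -0.2181  0.1721] hi [ 0.5027 -0.1814  0.1799]
plane n [ 0.225 -0.961  0.159] c [ 0.4701 -0.1909  0.1516] N 1612 zmin/max 0.0669 0.1761 lo [ 0.446  -0.2087  0.0669] hi [ 0.4968 -0.1818  0.1761]
plane n [0.066 0.078 0.995] c [ 0.4757 -0.1989  0.1764] N 63 zmin/max 0.173 0.1802 lo [ 0.4473 -0.2175  0.173 ] hi [ 0.5019 -0.1872  0.1802]
```

>>> jog_arm([
  [[0.2,0,0,0.5,0],[0.2,0,0,0.9,0],[0.2,0,0,1.2,0],[0.2,0,0,1.35,0],[0.2,0,0,1.4,0]],
])

```text
clock: 30.47
tcp_pos: [0.4781, -0.2128, 0.1275]
eef_rot: [-0.001, 0.622, 0.783, -0.0]
ft_force: [-0.6, 0.1, -1.3]
width: 0.0552
```

```bash
python3 - <<'E'
from h import *
plan((.4812,-.2223,.0135),13)
c=cam('wrist');boxtilt(c,get_obs())
plan((.4812,-.2223,.0135),13)
E
```

```text
pos [ 0.4781 -0.2128  0.1275] y 13.0 q6 -0.76 -> tx,ty,tz,tw [-0.34  0.03  3.8 ] 0.01 f [-0.6  0.1 -1.3] w 0.0552 t 30.5
pts 7650
plane n [-0.02   0.18   0.984] c [ 0.4754 -0.2018  0.1358] N 6063 zmin/max 0.1317 0.1398 lo [ 0.4478 -0.22    0.1317] hi [ 0.5048 -0.1839  0.1398]
plane n [ 0.222 -0.959  0.174] c [ 0.4732 -0.1932  0.1105] N 1498 zmin/max 0.0297 0.1356 lo [ 0.4482 -0.2129  0.0297] hi [ 0.4984 -0.1842  0.1356]
plane n [0.068 0.145 0.987] c [ 0.4787 -0.2028  0.1357] N 58 zmin/max 0.1316 0.1397 lo [ 0.4493 -0.2161  0.1316] hi [ 0.5036 -0.1896  0.1397]
pos [ 0.4784 -0.2131  0.128 ] y 13.0 q6 -0.76 -> tx,ty,tz,tw [-0.33  0.02  3.82] 0.01 f [-1.4  0.3 -2.1] w 0.0549 t 30.5
```

>>> jog_arm([
  [[0.2,0,0,0.05,0],[0.2,0,0,0.1,0],[0.2,0,0,0.15,0],[0.2,0,0,0.2,0],[0.2,0,0,0.2,0]],
])

```text
clock: 30.93
tcp_pos: [0.479, -0.2138, 0.123]
eef_rot: [0.0, 0.622, 0.783, 0.0]
ft_force: [0.6, -0.8, -1.0]
width: 0.0551
```

>>> jog_arm([
  [[0.2,-0.12,0,0.02,0],[0.2,-0.24,0,0.04,0],[0.2,-0.36,0,0.07,0],[0.2,-0.48,0,0.1,0],[0.2,-0.6,0,0.12,0]],
])

```text
clock: 31.35
tcp_pos: [0.4836, -0.2324, 0.1203]
eef_rot: [0.001, 0.622, 0.783, -0.0]
ft_force: [-3.9, -0.8, 16.3]
width: 0.0554
```

```bash
python3 - <<'E'
from h import *
plan((.4812,-.2223,.0135),13)
c=cam('wrist');boxtilt(c,get_obs())
plan((.4812,-.2223,.0135),13)
E
```

```text
pos [ 0.4836 -0.2324  0.1203] y 13.0 q6 -0.79 -> tx,ty,tz,tw [ 0.35 -0.01  3.56] 0.01 f [-3.9 -0.8 16.3] w 0.0554 t 31.4
pts 8499
plane n [-0.004  0.116  0.993] c [ 0.4811 -0.2205  0.1296] N 6278 zmin/max 0.1261 0.1329 lo [ 0.4534 -0.2393  0.1261] hi [ 0.5101 -0.2027  0.1329]
plane n [ 0.225 -0.968  0.107] c [ 0.4766 -0.2117  0.1029] N 2138 zmin/max 0.0158 0.1303 lo [ 0.4529 -0.2259  0.0158] hi [ 0.5036 -0.203   0.1303]
plane n [ 0.025 -0.047  0.999] c [ 0.4838 -0.2181  0.1301] N 63 zmin/max 0.1281 0.1317 lo [ 0.4563 -0.2381  0.1281] hi [ 0.5088 -0.2054  0.1317]
pos [ 0.4839 -0.233   0.1203] y 13.0 q6 -0.79 -> tx,ty,tz,tw [ 0.38 -0.01  3.56] 0.0 f [-2.7 -1.2 14.3] w 0.0552 t 31.4
```

6.3° left; drag on with the same contact.

>>> jog_arm([
  [[0.2,-0.1,0,0.01,0],[0.2,-0.2,0,0.02,0],[0.2,-0.3,0,0.03,0],[0.2,-0.38,0,0.04,0],[0.2,-0.42,0,0.05,0]],
])

```text
clock: 31.82
tcp_pos: [0.4865, -0.2447, 0.1186]
eef_rot: [0.001, 0.622, 0.783, -0.0]
ft_force: [-2.5, -2.2, 10.1]
width: 0.0552
```

```bash
python3 - <<'E'
from h import *
c=cam('wrist');boxtilt(c,get_obs())
plan((.4812,-.2223,.0135),13)
E
```

```text
pts 9348
plane n [0.013 0.031 0.999] c [ 0.4844 -0.233   0.1295] N 6017 zmin/max 0.127 0.1315 lo [ 0.4559 -0.2519  0.127 ] hi [ 0.5131 -0.2147  0.1315]
plane n [ 0.228 -0.974  0.012] c [ 0.4806 -0.221   0.1019] N 3183 zmin/max 0.0141 0.1312 lo [ 0.4546 -0.2283  0.0141] hi [ 0.5067 -0.2147  0.1312]
plane n [0.007 0.035 0.999] c [ 0.4776 -0.2303  0.1309] N 142 zmin/max 0.1301 0.1319 lo [ 0.4568 -0.2498  0.1301] hi [ 0.5097 -0.2163  0.1319]
pos [ 0.4865 -0.2449  0.1186] y 13.0 q6 -0.8 -> tx,ty,tz,tw [ 0.78 -0.    3.5 ] 0.0 f [-2.  -1.5 10.8] w 0.0554 t 31.9
```

>>> jog_arm([
  [[0.2,-0.06,0,0,0],[0.2,-0.06,0,0,0],[0.35,-0.06,0,0,0],[0.45,-0.06,0,0,0],[0.45,-0.06,0,0,0]],
])

```text
clock: 32.28
tcp_pos: [0.4864, -0.2456, 0.1179]
eef_rot: [0.0, 0.622, 0.783, 0.0]
ft_force: [-0.1, -0.7, 0.6]
width: 0.0621
```

```bash
python3 - <<'E'
from h import *
c=cam('wrist');boxtilt(c,get_obs())
plan((.4838,-.2346,.095),13)
E
```

```text
pts 9500
plane n [-0.001  0.006  1.   ] c [ 0.4824 -0.2353  0.1291] N 6100 zmin/max 0.1274 0.1306 lo [ 0.4539 -0.255   0.1274] hi [ 0.5106 -0.2175  0.1306]
plane n [-0.228  0.974  0.001] c [ 0.4796 -0.2232  0.1025] N 3345 zmin/max 0.0129 0.1311 lo [ 0.4536 -0.2296  0.0129] hi [ 0.5054 -0.2171  0.1311]
pos [ 0.4863 -0.2455  0.1179] y 13.0 q6 -0.8 -> tx,ty,tz,tw [ 0.37 -0.    0.76] 0.0 f [0.5 0.1 0.4] w 0.0623 t 32.3
```

>>> jog_arm([
  [[0.45,0.31,-0.04,0.2,0],[0.45,0.31,-0.04,0.5,0],[0.45,0.31,-0.04,0.75,0],[0.2,0.31,-0.04,0.75,0],[0.2,0.31,-0.04,0.75,0]],
], newtons=30)

```text
clock: 32.75
tcp_pos: [0.4827, -0.2363, 0.0946]
eef_rot: [-0.001, 0.622, 0.783, -0.0]
ft_force: [1.1, 0.6, -0.7]
width: 0.0555
```

>>> jog_arm([
  [[0.2,0,0,0,0],[0.2,0,0,0,0],[0.2,0,0,-0.4,0],[0.2,0,0,-1,0],[0.2,0,0,-2,0]],
])

```text
clock: 33.17
tcp_pos: [0.482, -0.236, 0.1545]
eef_rot: [-0.002, 0.622, 0.783, -0.0]
ft_force: [0.8, 0.1, -1.9]
width: 0.0557
```

>>> jog_arm([
  [[0.2,0,0,-1,0],[0.2,0,0,-2,0],[0.2,0,0,-2.6,0],[0.2,0,0,-2.8,0],[0.2,0,0,-2.8,0]],
])

```text
clock: 33.58
tcp_pos: [0.4836, -0.237, 0.2409]
eef_rot: [0.002, 0.622, 0.783, 0.0]
ft_force: [-0.4, -0.1, -1.5]
width: 0.0558
```

```bash
python3 - <<'E'
from h import *
c=cam('wrist');boxtilt(c,get_obs())
plan((.4473,.215,.235),.35)
E
```

```text
pts 14085
plane n [-0.003  0.011  1.   ] c [ 0.484  -0.2364  0.2767] N 7741 zmin/max 0.2748 0.2784 lo [ 0.4551 -0.2562  0.2748] hi [ 0.5126 -0.218   0.2784]
plane n [ 0.227 -0.974  0.003] c [ 0.4814 -0.2244  0.2478] N 6297 zmin/max 0.1549 0.2783 lo [ 0.4547 -0.2312  0.1549] hi [ 0.5072 -0.2179  0.2783]
pos [ 0.483  -0.2366  0.2394] y 13.0 q6 -0.79 -> tx,ty,tz,tw [14.94  2.23  0.14] 2.11 f [ 0.5  0.1 -1.5] w 0.0556 t 33.6
```

>>> jog_arm([
  [[0.2,0.5,0.1,0,0.5],[0.2,1.5,0.2,0,1],[0.2,2.6,0.4,0,1.6],[0.2,3.8,0.6,0,2.1],[0.2,5,0.75,0,2.1]],
])

```text
clock: 34.05
tcp_pos: [0.4701, -0.0839, 0.2377]
eef_rot: [-0.001, 0.706, 0.708, -0.001]
ft_force: [0.9, 0.1, -1.7]
width: 0.0558
```

```bash
python3 - <<'E'
from h import *
plan((.4473,.215,.235),.35)
E
```

```text
pos [ 0.4701 -0.0839  0.2377] y 0.2 q6 -0.3 -> tx,ty,tz,tw [ 9.97 -0.73  0.1 ] -0.03 f [ 0.9  0.1 -1.7] w 0.0558 t 34.0
```

>>> jog_arm([
  [[0.2,1.2,-0.1,0,0],[0.2,2.4,-0.2,0,0],[0.2,3.6,-0.3,0,0],[0.2,4.8,-0.4,0,0],[0.2,6,-0.5,0,0]],
])

```text
clock: 34.47
tcp_pos: [0.4534, 0.0961, 0.2379]
eef_rot: [-0.001, 0.704, 0.71, -0.001]
ft_force: [1.6, -0.6, -1.5]
width: 0.0556
```

>>> jog_arm([
  [[0.2,1.2,-0.1,0,0],[0.2,2.4,-0.2,0,0],[0.2,3.2,-0.2,0,0],[0.2,3.7,-0.2,0,0],[0.2,3.7,-0.2,0,0]],
])

```text
clock: 34.88
tcp_pos: [0.4469, 0.2078, 0.2377]
eef_rot: [-0.001, 0.703, 0.711, -0.001]
ft_force: [1.2, -1.2, -1.8]
width: 0.0555
```

>>> jog_arm([
  [[0.2,0,0,0,0],[0.2,0,0,0,0]],
])

```text
clock: 35.05
tcp_pos: [0.4474, 0.2048, 0.2384]
eef_rot: [-0.0, 0.704, 0.71, -0.001]
ft_force: [0.5, -1.1, -1.4]
width: 0.0556
```

```bash
python3 - <<'E'
from h import *
c=cam('wrist');boxtilt(c,get_obs())
plan((.4473,.2205,.235),.35);save('w15.png',c['frame'])
P=pts(c);m=(P[...,2]>.13)&(P[...,2]<.145)&(P[...,1]>.22)
print(P[m].min(0),P[m].max(0)) if m.sum() else 0
E
```

```text
pts 16977
plane n [0.002 0.01  1.   ] c [0.4478 0.2054 0.2743] N 7891 zmin/max 0.2725 0.2758 lo [0.4208 0.1903 0.2725] hi [0.4751 0.2187 0.2758]
plane n [ 0.009 -1.     0.002] c [0.4479 0.2177 0.2451] N 6528 zmin/max 0.1503 0.276 lo [0.4204 0.2157 0.1503] hi [0.4751 0.2189 0.276 ]
plane n [ 0.001 -0.002  1.   ] c [0.4483 0.2521 0.139 ] N 2290 zmin/max 0.1372 0.1407 lo [0.4214 0.2381 0.1372] hi [0.4733 0.265  0.1407]
pos [0.4476 0.2046 0.2386] y 0.4 q6 0.3 -> tx,ty,tz,tw [ 0.53 -0.01  0.12] 0.01 f [-0.7 -0.1 -1.5] w 0.0556 t 35.1
[0.4190696  0.23710117 0.13007564] [0.47503655 0.26524895 0.14161406]
```

View pics/w15.png

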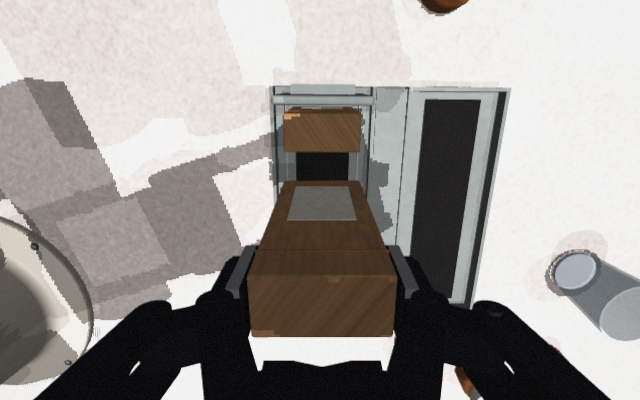

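>>> jog_arm([
  [[0.2,0.35,0,0.7,0],[0.2,0.35,0,1.6,0],[0.2,0.35,0,2.6,0],[0.2,0.35,0,3.4,0],[0.2,0.35,0,3.9,0]],
])

```text
clock: 35.52
tcp_pos: [0.4469, 0.2146, 0.1201]
eef_rot: [-0.001, 0.705, 0.709, -0.001]
ft_force: [-0.5, -0.5, -2.2]
width: 0.0556
```

>>> jog_arm([
  [[0.2,0,0,0.1,0],[0.2,0,0,0.2,0],[0.2,0,0,0.3,0],[0.2,0,0,0.35,0],[0.2,0,0,0.35,0]],
])

```text
clock: 35.93
tcp_pos: [0.4482, 0.2159, 0.1125]
eef_rot: [0.0, 0.704, 0.71, 0.0]
ft_force: [0.3, 1.0, -1.7]
width: 0.0555
```

```bash
python3 - <<'E'
from h import *
c=cam('wrist');boxtilt(c,get_obs())
plan((.4473,.2205,.235),.35);save('w16.png',c['frame'])
E
```

```text
pts 24262
plane n [-0.008  0.202  0.979] c [0.4477 0.2363 0.1429] N 9428 zmin/max 0.1351 0.1503 lo [0.4202 0.2025 0.1351] hi [0.4757 0.2655 0.1503]
plane n [-0.001  0.213  0.977] c [0.4486 0.2308 0.1466] N 4869 zmin/max 0.1384 0.1504 lo [0.4207 0.2098 0.1384] hi [0.4755 0.2654 0.1504]
plane n [-0.011  0.212  0.977] c [0.4478 0.2393 0.1396] N 3610 zmin/max 0.132 0.1484 lo [0.4204 0.2014 0.132 ] hi [0.4757 0.2653 0.1484]
pos [0.4482 0.216  0.1125] y 0.4 q6 0.32 -> tx,ty,tz,tw [ 0.15 -0.02 -4.08] 0.01 f [ 0.8  0.2 -2.5] w 0.0555 t 36.0
```

View pics/w16.png

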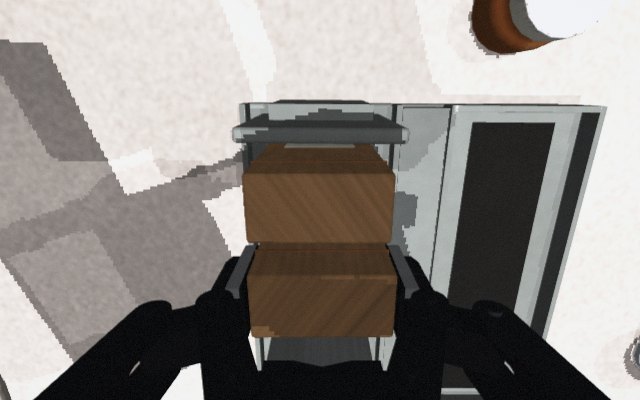

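>>> jog_arm([
  [[0.2,0.1,0,0.1,0],[0.2,0.2,0,0.18,0],[0.2,0.2,0,0.25,0],[0.2,0.2,0,0.29,0],[0.2,0.2,0,0.31,0]],
])

```text
clock: 36.4
tcp_pos: [0.4477, 0.2222, 0.1031]
eef_rot: [-0.0, 0.704, 0.71, 0.0]
ft_force: [-7.6, -0.1, 30.5]
width: 0.0559
```

>>> jog_arm([
  [[0.2,0,0,0.01,0],[0.2,0,0,0.02,0],[0.2,0,0,0.03,0],[0.2,0,0,0.03,0],[0.2,0,0,0.03,0]],
])

```text
clock: 36.82
tcp_pos: [0.4477, 0.2222, 0.1031]
eef_rot: [0.0, 0.704, 0.71, 0.0]
ft_force: [-9.5, -0.1, 35.6]
width: 0.0558
```

Set down on the deck. Ease off and release.

>>> jog_arm([
  [[0.2,0,0,-0.06,0],[0.2,0,0,-0.06,0],[0.35,0,0,-0.06,0],[0.45,0,0,-0.06,0],[0.45,0,0,-0.06,0]],
])

```text
clock: 37.23
tcp_pos: [0.4478, 0.2219, 0.1034]
eef_rot: [-0.0, 0.704, 0.71, -0.0]
ft_force: [0.2, -0.8, 1.2]
width: 0.0617
```

>>> jog_arm([
  [[0.45,0,0,-0.3,0],[0.45,0,0,-0.8,0],[0.45,0,0,-1.8,0],[0.45,0,0,-3,0],[0.45,0,0,-4.2,0]],
])

```text
clock: 37.65
tcp_pos: [0.4471, 0.2217, 0.2313]
eef_rot: [-0.0, 0.704, 0.71, -0.001]
ft_force: [0.6, 1.2, -0.5]
width: 0.0618
```

>>> jog_arm([
  [[0.45,-1,0,0,0],[0.45,-2,0,0,0],[0.45,-2,0,0,0],[0.45,-2,0,0,0],[0.45,-2,0,0,0]],
])

```text
clock: 38.07
tcp_pos: [0.4483, 0.1621, 0.2299]
eef_rot: [0.0, 0.705, 0.71, 0.0]
ft_force: [0.5, 0.1, -0.1]
width: 0.0618
```

```bash
cat >> h.py <<'E'
def rackview(c):
    P=pts(c)
    def rep(n,lo,hi,y0,y1,x0=.38,x1=.52):
        m=(P[...,2]>lo)&(P[...,2]<hi)&(P[...,1]>y0)&(P[...,1]<y1)&(P[...,0]>x0)&(P[...,0]<x1)
        q=P[m]
        if len(q)>15:
            r=cv2.minAreaRect((q[:,:2]*1000).astype(np.float32));print(n,len(q),np.median(q[:,2]).round(4),np.round(r[0],1),np.round(r[1],1),round(r[2],2),'y',q[:,1].min().round(4),q[:,1].max().round(4))
    rep('boxtops',.134,.145,.12,.29); rep('tab',.087,.1,.02,.25,.425,.47)
    m=(P[...,2]>.134)&(P[...,2]<.145)&(P[...,1]>.12)&(P[...,1]<.29)&(P[...,0]>.38)&(P[...,0]<.52)
    n,l=cv2.connectedComponents(m.astype(np.uint8))
    for i in range(1,n):
        q=P[l==i]
        if len(q)>100:
            r=cv2.minAreaRect((q[:,:2]*1000).astype(np.float32));print(' comp',len(q),np.round(r[0],1),np.round(r[1],1),round(r[2],2),'y',q[:,1].min().round(4),q[:,1].max().round(4))
E
python3 - <<'E'
from h import *
c=cam('wrist');rackview(c);boxtilt(c,dict(tcp_pos=np.array([.447,.24,.1])))
plan((.447,.06,.25),90.4);save('w17.png',c['frame'])
E
```

```text
boxtops 7183 0.139 [447.5 235.6] [56.9 57.8] 0.54 y 0.2067 0.2646
tab 763 0.0929 [447.4 139.5] [ 44.7 190.9] 0.18 y 0.0441 0.235
 comp 3791 [447.  250.8] [56.1 27.4] 0.43 y 0.2369 0.2646
 comp 3392 [448.  220.7] [56.3 27.8] 0.46 y 0.2067 0.2348
pts 5752
plane n [-0.  0.  1.] c [0.4483 0.2373 0.1391] N 5541 zmin/max 0.1375 0.1406 lo [0.4209 0.2081 0.1375] hi [0.4743 0.2634 0.1406]
plane n [0.03  0.096 0.995] c [0.4463 0.2355 0.139 ] N 83 zmin/max 0.1369 0.1413 lo [0.4213 0.2087 0.1369] hi [0.473  0.2625 0.1413]
plane n [-0.012 -0.092  0.996] c [0.4492 0.2413 0.1397] N 57 zmin/max 0.1367 0.1415 lo [0.422  0.2084 0.1367] hi [0.4732 0.2629 0.1415]
pos [0.4483 0.1624 0.2297] y 0.4 q6 0.21 -> tx,ty,tz,tw [-3.41 -0.07 -0.68] -14.99 f [ 0.4 -0.2  0.5] w 0.0619 t 38.1
```

View pics/w17.png

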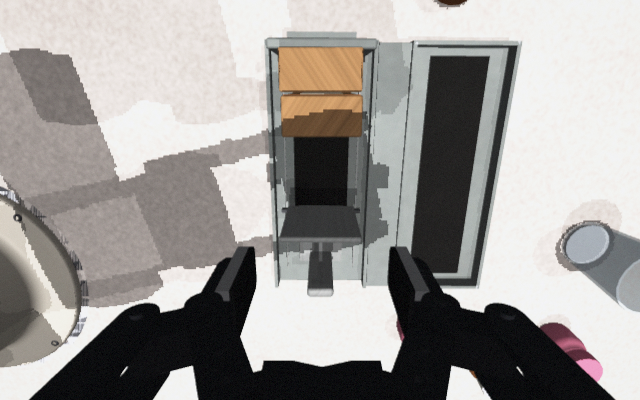

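>>> jog_arm([
  [[0,-0.8,0,0,-1.2],[0,-1.6,0,0,-2.4],[0,-2.4,0,0,-3.6],[0,-3.2,0,0,-4.8],[0,-3.8,0,0,-6]],
])

```text
clock: 38.53
tcp_pos: [0.4491, 0.0473, 0.2295]
eef_rot: [-0.0, 0.451, 0.893, -0.0]
ft_force: [-0.1, 0.0, -0.3]
width: 0.0429
```

>>> jog_arm([
  [[0,0,0,0,-1.2],[0,0,0,0,-2.4],[0,0,0,0,-3.6],[0,0,0,0,-4.8],[0,0,0,0,-6]],
])

```text
clock: 38.95
tcp_pos: [0.4492, 0.0487, 0.2294]
eef_rot: [-0.0, 0.154, 0.988, 0.0]
ft_force: [-0.4, 0.2, -0.7]
width: 0.0425
```

>>> jog_arm([
  [[0,0,0,0,-1.2],[0,0,0,0,-2.4],[0,0,0,0,-3],[0,0,0,0,-3],[0,0,0,0,-3]],
])

```text
clock: 39.37
tcp_pos: [0.4491, 0.0485, 0.2294]
eef_rot: [-0.0, 0.002, 1.0, 0.0]
ft_force: [-0.0, 0.7, -0.3]
width: 0.0423
```

```bash
python3 - <<'E'
from h import *
c=cam('wrist');save('w18.png',c['frame'])
P=pts(c);m=(P[...,2]>.087)&(P[...,2]<.1)&(P[...,1]>.03)&(P[...,1]<.07)&(P[...,0]>.425)&(P[...,0]<.47)
q=P[m];print(len(q),cv2.minAreaRect((q[:,:2]*1000).astype(np.float32)),q[:,2].max())
plan((.447,.049,.0645),90.4)
E
```

```text
332 ((446.9128112792969, 47.18097686767578), (9.748400688171387, 25.415952682495117), 89.87191009521484) 0.09475312224180989
pos [0.4492 0.0484 0.2294] y 89.7 q6 -1.59 -> tx,ty,tz,tw [0.07 0.02 5.5 ] -0.12 f [-0.7  0.4 -0.2] w 0.0427 t 39.4
```

View pics/w18.png

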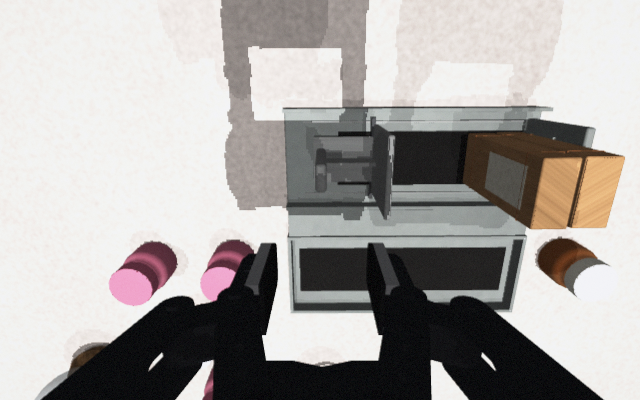

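>>> jog_arm([
  [[0,0.07,-0.04,1.3,-0.12],[0,0.07,-0.04,2.6,-0.12],[0,0.07,-0.04,3.8,-0.12],[0,0.07,-0.04,4.8,-0.12],[0,0.07,-0.04,5.35,-0.12]],
])

```text
clock: 39.83
tcp_pos: [0.4457, 0.047, 0.0663]
eef_rot: [-0.002, -0.003, 1.0, 0.0]
ft_force: [-1.3, 0.5, 0.6]
width: 0.0432
```

>>> jog_arm([
  [[-1,0,0,0,0],[-1,0,0,0,0],[-1,0,0,0,0],[-1,0,0,0,0],[-1,0,0,0,0]],
], newtons=40)

```text
clock: 40.25
tcp_pos: [0.4475, 0.0469, 0.0699]
eef_rot: [0.001, -0.004, 1.0, 0.0]
ft_force: [0.3, 1.5, -5.6]
width: 0.0091
```

>>> jog_arm([
  [[-1,0,0.4,0,0],[-1,0,0.9,0,0],[-1,0,1.5,0,0],[-1,0,2,0,0],[-1,0,2.2,0,0]],
])

```text
clock: 40.67
tcp_pos: [0.4475, 0.1141, 0.0699]
eef_rot: [0.001, -0.005, 1.0, 0.0]
ft_force: [3.6, -1.7, -0.9]
width: 0.0092
```

```bash
python3 - <<'E'
from h import *
plan((.447,.1495,.0675),90.4)
c=cam('wrist');save('w19.png',c['frame']);rackview(c)
E
```

```text
pos [0.4475 0.1141 0.0699] y 90.6 q6 -1.46 -> tx,ty,tz,tw [0.   1.18 0.08] 0.03 f [ 3.6 -1.7 -0.9] w 0.0092 t 40.7
boxtops 5297 0.1398 [447.8 163.6] [90.4 28. ] 82.37 y 0.12 0.208
tab 6448 0.0935 [447.5 151.6] [112.6  44.9] 89.98 y 0.0953 0.2079
 comp 1431 [434.3 123.1] [10.  18.9] 48.28 y 0.12 0.1326
 comp 3438 [442.1 151.5] [17.8 32. ] 49.94 y 0.146 0.1683
 comp 391 [450.4 206.5] [ 3.  17.5] 89.49 y 0.205 0.208
```

View pics/w19.png

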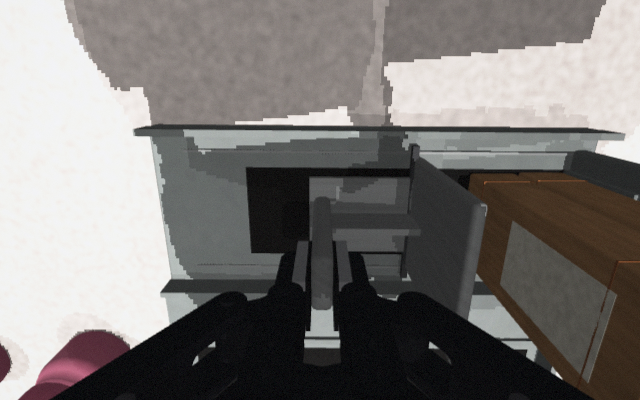

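>>> jog_arm([
  [[-1,0,0.3,0,0],[-1,0,0.6,0,0],[-1,0,0.8,0,0],[-1,0,0.88,0,0],[-1,0,0.92,0,0]],
])

```text
clock: 41.13
tcp_pos: [0.4474, 0.1406, 0.0699]
eef_rot: [0.001, -0.005, 1.0, 0.0]
ft_force: [5.4, -1.2, 8.3]
width: 0.0093
```

>>> jog_arm([
  [[-1,0,0.03,0,0],[-1,0,0.06,0,0],[-1,0,0.09,0,0],[-1,0,0.12,0,0],[-1,0,0.15,0,0]],
])

```text
clock: 41.55
tcp_pos: [0.4473, 0.1447, 0.0699]
eef_rot: [0.001, -0.004, 1.0, 0.0]
ft_force: [4.0, -2.4, 7.1]
width: 0.0093
```

>>> jog_arm([
  [[-1,0,0.02,0,0],[-1,0,0.04,0,0],[-1,0,0.06,0,0],[-1,0,0.08,0,0],[-1,0,0.1,0,0]],
])

```text
clock: 41.97
tcp_pos: [0.4474, 0.1476, 0.0699]
eef_rot: [0.001, -0.004, 1.0, 0.0]
ft_force: [5.4, -3.0, 8.1]
width: 0.0092
```

>>> jog_arm([
  [[-1,0,0.02,0,0],[-1,0,0.04,0,0],[-1,0,0.06,0,0],[-1,0,0.06,0,0],[-1,0,0.06,0,0]],
])

```text
clock: 42.38
tcp_pos: [0.4474, 0.1495, 0.0699]
eef_rot: [0.001, -0.004, 1.0, 0.0]
ft_force: [5.0, -2.3, 7.8]
width: 0.0094
```

```bash
python3 - <<'E'
from h import *
c=cam('wrist');save('w20.png',c['frame'])
E
```

View pics/w20.png

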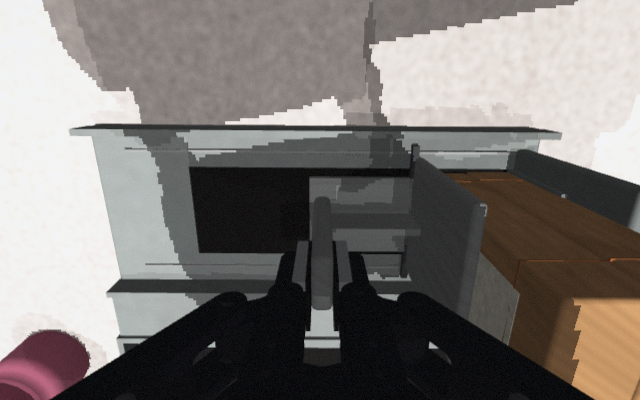

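>>> jog_arm([
  [[-1,0,0.02,0,0],[-1,0,0.04,0,0],[-1,0,0.05,0,0],[-1,0,0.05,0,0],[-1,0,0.05,0,0]],
])

```text
clock: 42.85
tcp_pos: [0.4474, 0.1502, 0.0699]
eef_rot: [0.001, -0.005, 1.0, -0.0]
ft_force: [5.2, -14.1, 8.6]
width: 0.0094
```

>>> jog_arm([
  [[-1,0,0.02,0,0],[-1,0,0.04,0,0],[-1,0,0.05,0,0],[-1,0,0.05,0,0],[-1,0,0.05,0,0]],
])

```text
clock: 43.27
tcp_pos: [0.4473, 0.1503, 0.0699]
eef_rot: [0.001, -0.005, 1.0, -0.001]
ft_force: [7.4, -34.0, 11.2]
width: 0.0091
```

>>> jog_arm([
  [[-1,0,-0.04,0,0],[-1,0,-0.07,0,0],[-1,0,-0.07,0,0],[-0.3,0,-0.07,0,0],[-0.2,0,-0.07,0,0]],
])

```text
clock: 43.68
tcp_pos: [0.4458, 0.1503, 0.0692]
eef_rot: [-0.0, -0.005, 1.0, -0.0]
ft_force: [-0.2, 0.3, 0.1]
width: 0.0321
```

>>> jog_arm([
  [[-0.1,0,0,0,0],[-0.1,0,0,-0.5,0],[-0.1,0,0,-1.5,0],[0,0,0,-2.8,0],[0,0,0,-4,0]],
])

```text
clock: 44.1
tcp_pos: [0.4451, 0.1504, 0.1904]
eef_rot: [-0.001, -0.005, 1.0, -0.0]
ft_force: [1.8, 0.6, 0.7]
width: 0.0426
```

>>> jog_arm([
  [[0.6,0,-0.5,-1,0],[0.6,0,-1,-2.3,0],[0.6,0,-1,-3.3,0],[0.6,0,-1,-4,0],[0.6,0,-1,-4,0]],
])

```text
clock: 44.52
tcp_pos: [0.4477, 0.1206, 0.3132]
eef_rot: [0.003, -0.005, 1.0, 0.0]
ft_force: [0.5, -0.3, 0.6]
width: 0.0688
```

>>> jog_arm([
  [[0.6,0,0,0,0],[0.6,0,0,0,0]],
])

```text
clock: 44.68
tcp_pos: [0.4457, 0.1205, 0.3082]
eef_rot: [-0.001, -0.005, 1.0, -0.0]
ft_force: [0.2, -0.2, -0.8]
width: 0.0682
```

```bash
cat >> h.py <<'E'
def jars(c,seeds):
    P=pts(c);hsv=cv2.cvtColor(c['frame'],cv2.COLOR_RGB2HSV)
    for s in seeds:
        m=(np.hypot(P[...,0]-s[0],P[...,1]-s[1])<.07)&(P[...,2]>.053+s[2])&(P[...,2]<.07+s[2])&(hsv[...,1]<90)
        q=P[m]
        if len(q)<20: print('none',s);continue
        (x,y),r=cv2.minEnclosingCircle((q[:,:2]*1000).astype(np.float32)); print('jar',s,'c',round(x,1),round(y,1),'r',round(r,1),'mean',q.mean(0).round(4),len(q))
E
python3 - <<'E'
from h import *
c=cam('wrist');save('w21.png',c['frame']);rackview(c)
P=pts(c)
m=(P[...,2]>.093)&(P[...,2]<.1)&(P[...,1]>.18)&(P[...,1]<.225)&(P[...,0]>.40)&(P[...,0]<.495);q=P[m]
if len(q)>10: print('plate',len(q),cv2.minAreaRect((q[:,:2]*1000).astype(np.float32)))
c=cam('top');save('t21.png',cv2.resize(c['frame'][120:290,170:460],None,fx=2.7,fy=2.7));rackview(c);jars(c,[(.67,-.103,0),(.569,.379,0)])
c=cam('scene');jars(c,[(.67,-.103,0),(.569,.379,0)])
plan((.56,.379,.2),0)
E
```

```text
boxtops 3321 0.1389 [447.2 239.5] [57.  56.9] 0.51 y 0.2111 0.2677
tab 541 0.0941 [448.  178.4] [44.8 67.3] 1.23 y 0.1445 0.212
 comp 3321 [447.2 239.5] [57.  56.9] 0.51 y 0.2111 0.2677
plate 459 ((447.36572265625, 214.24656677246094), (19.255651473999023, 74.79910278320312), 88.69683074951172)
jar (0.67, -0.103, 0) c 669.5 -102.3 r 24.1 mean [ 0.6688 -0.1025  0.0619] 160
jar (0.569, 0.379, 0) c 577.4 344.4 r 24.3 mean [0.5766 0.3434 0.0626] 163
jar (0.67, -0.103, 0) c 670.7 -104.8 r 24.7 mean [ 0.6723 -0.1038  0.0617] 242
jar (0.569, 0.379, 0) c 577.5 342.0 r 24.7 mean [0.5794 0.3416 0.0612] 252
pos [0.4457 0.1206 0.3079] y 90.5 q6 -1.45 -> tx,ty,tz,tw [-3.9   8.58  3.58] -14.91 f [ 0.3  0.5 -0.5] w 0.068 t 44.8
```

View pics/w21.png

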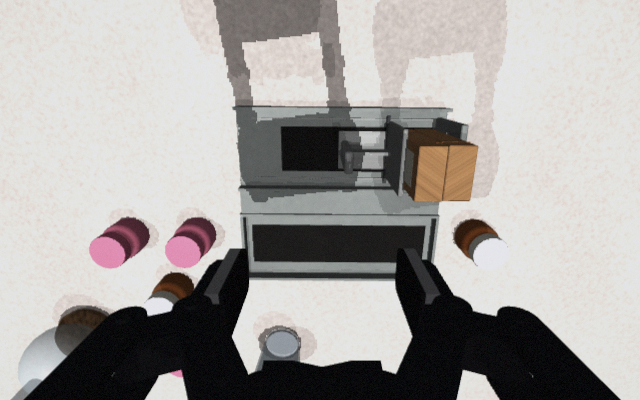

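View pics/t21.png

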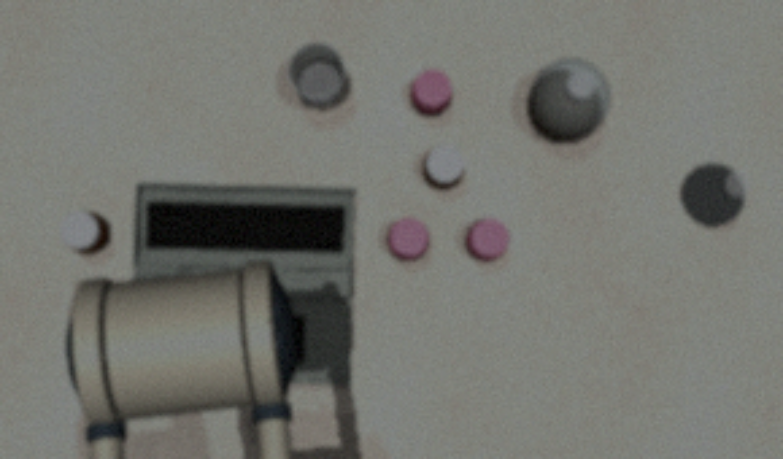

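>>> jog_arm([
  [[1,-0.7,1.2,0,0],[1,-1.4,2.4,0,0],[1,-2.1,3.6,0,0],[1,-2.8,4.8,0,0],[1,-3.5,6,0,0]],
])

```text
clock: 45.25
tcp_pos: [0.5499, 0.3034, 0.3079]
eef_rot: [-0.001, -0.005, 1.0, -0.0]
ft_force: [1.7, -0.1, 0.3]
width: 0.0857
```

```bash
python3 - <<'E'
from h import *
plan((.5775,.343,.1),90.5)
E
```

```text
pos [0.5499 0.3034 0.3079] y 90.5 q6 -1.17 -> tx,ty,tz,tw [-0.94  1.31  6.93] 0.01 f [ 1.7 -0.1  0.3] w 0.0857 t 45.2
```

>>> jog_arm([
  [[1,-0.9,1.3,0.8,0],[1,-0.9,1.3,2.1,0],[1,-0.9,1.3,3.4,0],[1,-0.9,1.3,4.5,0],[1,-0.9,1.3,5,0]],
])

```text
clock: 45.67
tcp_pos: [0.5735, 0.3399, 0.1526]
eef_rot: [-0.004, -0.005, 1.0, -0.002]
ft_force: [0.3, 0.3, -0.0]
width: 0.0853
```

>>> jog_arm([
  [[1,0,0,0,0],[1,0,0,0,0]],
])

```text
clock: 45.83
tcp_pos: [0.5758, 0.3406, 0.1581]
eef_rot: [-0.001, -0.005, 1.0, -0.001]
ft_force: [1.1, 1.3, 0.5]
width: 0.0854
```

```bash
python3 - <<'E'
from h import *
c=cam('wrist');jars(c,[(.5775,.343,0)]);save('w22.png',c['frame'])
plan((.5775,.343,.01),90.5)
E
```

```text
jar (0.5775, 0.343, 0) c 574.8 343.0 r 23.7 mean [0.5734 0.3428 0.0609] 2928
pos [0.5766 0.3409 0.1596] y 90.5 q6 -1.14 -> tx,ty,tz,tw [-0.03  0.07  4.99] 0.01 f [ 0.2 -1.   0.5] w 0.0852 t 45.9
```

View pics/w22.png

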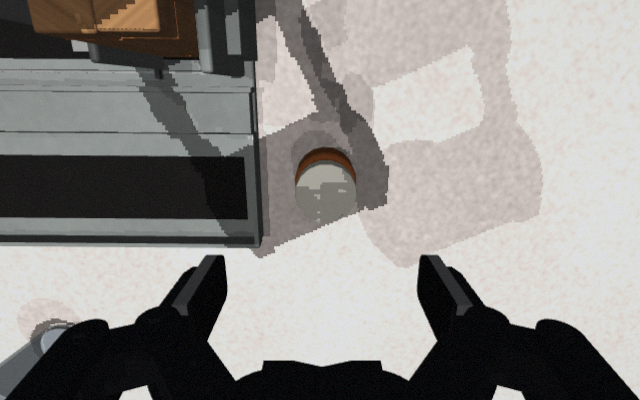

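>>> jog_arm([
  [[0.75,0.02,0.07,1,0],[0.75,0.02,0.07,2,0],[0.75,0.02,0.07,3,0],[0.75,0.02,0.07,4,0],[0.75,0.02,0.07,4.6,0]],
])

```text
clock: 46.3
tcp_pos: [0.5758, 0.3429, 0.0202]
eef_rot: [0.0, -0.005, 1.0, 0.0]
ft_force: [-0.9, 1.2, -0.3]
width: 0.0748
```

>>> jog_arm([
  [[0.75,0,0,0.2,0],[0.75,0,0,0.35,0],[0.75,0,0,0.35,0],[0,0,0,0.35,0],[0,0,0,0.35,0]],
], newtons=30)

```text
clock: 46.72
tcp_pos: [0.5767, 0.3433, 0.0123]
eef_rot: [0.001, -0.005, 1.0, 0.001]
ft_force: [-1.2, 2.5, 29.1]
width: 0.0521
```

>>> jog_arm([
  [[0,0,0,0,0],[0,0,0,0,0],[0,0,0,0,0]],
])

```text
clock: 46.97
tcp_pos: [0.5767, 0.3434, 0.0126]
eef_rot: [0.001, -0.005, 1.0, 0.001]
ft_force: [-2.0, -0.4, 9.6]
width: 0.052
```

>>> jog_arm([
  [[0,0,0,-0.3,0],[0,0,0,-0.9,0],[0,0,0,-1.6,0],[0,0,0,-2.1,0],[0,0,0,-2.3,0]],
])

```text
clock: 47.38
tcp_pos: [0.5769, 0.3435, 0.0831]
eef_rot: [0.002, -0.005, 1.0, 0.001]
ft_force: [1.3, -0.3, -0.8]
width: 0.0517
```

```bash
python3 - <<'E'
from h import *
plan((.5873,.2,.085),90.4)
c=cam('wrist');jars(c,[(.5775,.343,.07)]);save('w23.png',c['frame'])
E
```

```text
pos [0.5769 0.3435 0.0831] y 90.5 q6 -1.13 -> tx,ty,tz,tw [-0.3  -4.79 -0.07] 0.02 f [ 1.3 -0.3 -0.8] w 0.0517 t 47.4
jar (0.5775, 0.343, 0.07) c 575.5 342.9 r 59.7 mean [0.5699 0.3428 0.1322] 18072
```

View pics/w23.png

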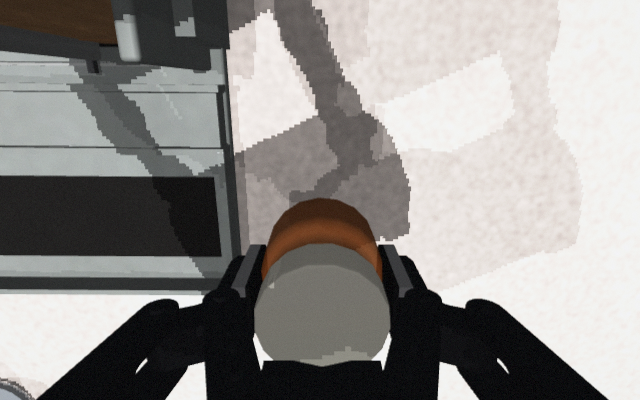

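>>> jog_arm([
  [[0,-0.1,-0.6,0,0],[0,-0.2,-1.6,0,0],[0,-0.35,-2.8,0,0],[0,-0.35,-4,0,0],[0,-0.35,-4.6,0,0]],
])

```text
clock: 47.85
tcp_pos: [0.587, 0.2015, 0.079]
eef_rot: [-0.001, -0.004, 1.0, -0.0]
ft_force: [0.3, -0.8, -1.1]
width: 0.0517
```

>>> jog_arm([
  [[0,0,-0.15,0.3,0],[0,0,-0.15,0.8,0],[0,0,-0.15,1.3,0],[0,0,-0.15,1.6,0],[0,0,-0.15,1.75,0]],
])

```text
clock: 48.27
tcp_pos: [0.5865, 0.2007, 0.0253]
eef_rot: [-0.001, -0.005, 1.0, -0.0]
ft_force: [-0.3, 0.1, -1.2]
width: 0.0518
```

```bash
python3 - <<'E'
from h import *
plan((.588,.2,.0228),90.4)
E
```

```text
pos [0.5865 0.2007 0.0253] y 90.5 q6 -1.35 -> tx,ty,tz,tw [-0.05 -0.02  0.08] 0.02 f [-0.3  0.1 -1.2] w 0.0518 t 48.3
```

>>> jog_arm([
  [[0,-0.03,0,0.03,0],[0,-0.03,0,0.06,0],[0,-0.03,0,0.08,0],[0,-0.03,0,0.1,0],[0,-0.03,0,0.1,0]],
])

```text
clock: 48.68
tcp_pos: [0.5886, 0.2006, 0.0244]
eef_rot: [0.0, -0.005, 1.0, 0.0]
ft_force: [-0.0, 0.9, -1.2]
width: 0.0518
```

```bash
python3 - <<'E'
from h import *
plan((.588,.2,.0228),90.4)
c=cam('wrist');jars(c,[(.588,.2,.01)])
E
```

```text
pos [0.5886 0.2006 0.0244] y 90.5 q6 -1.35 -> tx,ty,tz,tw [ 0.02 -0.02  0.05] 0.02 f [-0.   0.9 -1.2] w 0.0518 t 48.7
jar (0.588, 0.2, 0.01) c 587.4 200.4 r 59.5 mean [0.5813 0.2001 0.0726] 17089
```

>>> jog_arm([
  [[0,0,0,0.02,0],[0,0,0,0.04,0],[0,0,0,0.06,0],[0,0,0,0.07,0],[0,0,0,0.07,0]],
])

```text
clock: 49.15
tcp_pos: [0.5884, 0.2004, 0.0226]
eef_rot: [0.0, -0.005, 1.0, 0.0]
ft_force: [-3.9, -0.9, 11.3]
width: 0.0516
```

Down on the deck. Release, rise, check.

>>> jog_arm([
  [[0,0,0,-0.02,0],[0.4,0,0,-0.02,0],[0.6,0,0,-0.02,0],[0.6,0,0,-0.02,0],[0.6,0,0,-0.3,0]],
])

```text
clock: 49.57
tcp_pos: [0.5875, 0.2002, 0.0299]
eef_rot: [-0.001, -0.005, 1.0, -0.0]
ft_force: [-0.3, 0.1, -0.0]
width: 0.0685
```

>>> jog_arm([
  [[0.6,0,0,-0.8,0],[0.6,0,0,-2,0],[0.6,0,0,-3.2,0],[0.6,0,0,-4.4,0],[0.6,0,0,-5,0]],
])

```text
clock: 49.98
tcp_pos: [0.5896, 0.2008, 0.186]
eef_rot: [0.002, -0.005, 1.0, 0.001]
ft_force: [1.1, 1.0, 0.5]
width: 0.0683
```

```bash
python3 - <<'E'
from h import *
o=get_obs();c=cam('wrist');jars(c,[(.588,.2,.01)]);save('w24.png',c['frame'])
c=cam('top');jars(c,[(.588,.2,.01),(.67,-.103,0)])
plan((.67,-.103,.18),90.4)
E
```

```text
jar (0.588, 0.2, 0.01) c 586.6 199.9 r 23.7 mean [0.5853 0.2    0.0708] 2600
none (0.588, 0.2, 0.01)
jar (0.67, -0.103, 0) c 669.4 -102.2 r 23.6 mean [ 0.6691 -0.1027  0.0621] 157
pos [0.5902 0.2009 0.1854] y 90.5 q6 -1.35 -> tx,ty,tz,tw [ -2.57 -10.15   0.18] 0.02 f [ 1.1 -0.1 -0.3] w 0.0683 t 50.1
```

View pics/w24.png

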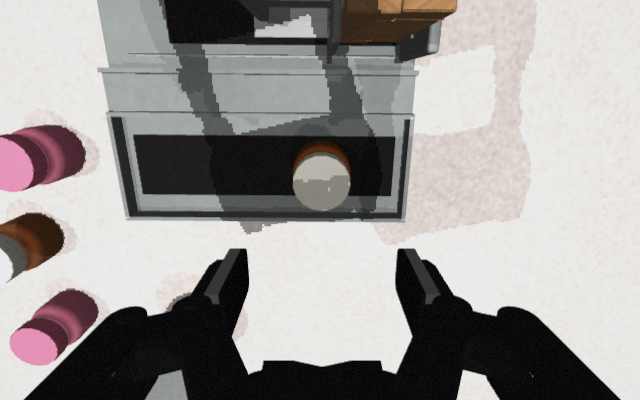

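>>> jog_arm([
  [[0.75,-0.3,-1.2,-0.4,0],[0.75,-0.6,-2.4,-0.4,0],[0.75,-0.9,-3.6,-0.4,0],[0.75,-1.2,-4.8,-0.4,0],[0.75,-1.5,-6,-0.4,0]],
])

```text
clock: 50.5
tcp_pos: [0.6348, 0.0192, 0.1926]
eef_rot: [-0.0, -0.005, 1.0, 0.0]
ft_force: [1.1, 0.2, -0.4]
width: 0.0749
```

>>> jog_arm([
  [[0.75,-0.3,-1.2,0,0],[0.75,-0.6,-2.4,0,0],[0.75,-0.9,-3.4,0,0],[0.75,-1.1,-4.1,0,0],[0.75,-1.1,-4.1,0,0]],
])

```text
clock: 50.92
tcp_pos: [0.6697, -0.1062, 0.1921]
eef_rot: [-0.0, -0.003, 1.0, -0.0]
ft_force: [-0.8, 0.0, 0.0]
width: 0.0742
```

>>> jog_arm([
  [[0.75,0,0,0.5,0],[0.75,0,0,1,0],[0.75,0,0,1,0],[0.75,0,0,1,0]],
])

```text
clock: 51.25
tcp_pos: [0.6684, -0.1012, 0.1622]
eef_rot: [-0.001, -0.005, 1.0, 0.0]
ft_force: [0.2, -0.1, 0.4]
width: 0.0747
```

```bash
python3 - <<'E'
from h import *
o=get_obs();c=cam('wrist');jars(c,[(.67,-.103,0)]);save('w25.png',c['frame'])
plan((.67,-.103,.012),90.4)
E
```

```text
jar (0.67, -0.103, 0) c 667.7 -104.0 r 23.6 mean [ 0.6665 -0.104   0.0609] 2835
pos [ 0.669  -0.1014  0.1631] y 90.6 q6 -1.82 -> tx,ty,tz,tw [-0.04 -0.06  5.04] 0.03 f [ 0.8 -0.3 -0.2] w 0.0748 t 51.3
```

View pics/w25.png

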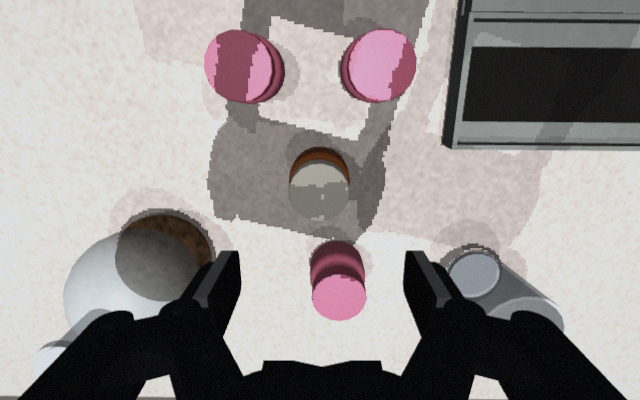

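>>> jog_arm([
  [[0.75,0,-0.07,1,0],[0.75,0,-0.07,2,0],[0.75,0,-0.07,3,0],[0.75,0,-0.07,4,0],[0.75,0,-0.07,4.7,0]],
])

```text
clock: 51.72
tcp_pos: [0.6689, -0.1035, 0.0205]
eef_rot: [-0.0, -0.005, 1.0, 0.0]
ft_force: [0.6, -0.1, 0.7]
width: 0.0751
```

>>> jog_arm([
  [[0.75,0,0,0.2,0],[0.75,0,0,0.3,0],[0.75,0,0,0.3,0],[0,0,0,0.3,0],[0,0,0,0.3,0]],
], newtons=30)

```text
clock: 52.13
tcp_pos: [0.6703, -0.1041, 0.0147]
eef_rot: [0.001, -0.005, 1.0, -0.0]
ft_force: [-0.9, -1.6, 21.3]
width: 0.0522
```

>>> jog_arm([
  [[0,0,0,0,0],[0,0,0,0,0],[0,0,0,0,0]],
])

```text
clock: 52.38
tcp_pos: [0.6703, -0.1041, 0.015]
eef_rot: [0.001, -0.005, 1.0, -0.0]
ft_force: [-1.1, 0.4, 9.5]
width: 0.0514
```

>>> jog_arm([
  [[0,0,0,-0.3,0],[0,0,0,-0.9,0],[0,0,0,-1.8,0],[0,0,0,-2.7,0],[0,0,0,-3,0]],
])

```text
clock: 52.8
tcp_pos: [0.6711, -0.1044, 0.1081]
eef_rot: [0.003, -0.005, 1.0, -0.001]
ft_force: [1.0, 0.2, -1.1]
width: 0.0512
```

```bash
python3 - <<'E'
from h import *
plan((.5885,.1,.1),90.4)
c=cam('wrist');save('w26.png',c['frame'])
E
```

```text
pos [ 0.6711 -0.1044  0.1081] y 90.5 q6 -1.82 -> tx,ty,tz,tw [2.69 6.84 0.24] 0.02 f [ 1.   0.2 -1.1] w 0.0512 t 52.8
```

View pics/w26.png

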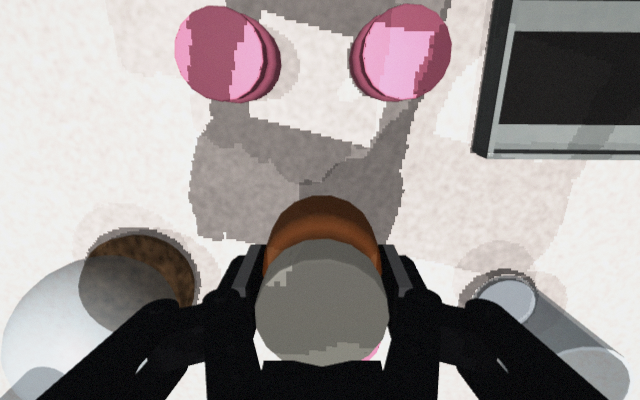

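>>> jog_arm([
  [[0,0,0.6,0,0],[0,0.5,1.7,0,0],[0,1,2.8,0,0],[0,1.6,4,0,0],[0,2.1,5.2,0,0]],
])

```text
clock: 53.27
tcp_pos: [0.603, 0.0526, 0.1023]
eef_rot: [-0.001, -0.004, 1.0, 0.0]
ft_force: [1.1, 1.1, -1.4]
width: 0.0517
```

```bash
python3 - <<'E'
from h import *
plan((.589,.1,.105),90.4)
E
```

```text
pos [0.603  0.0526 0.1023] y 90.5 q6 -1.59 -> tx,ty,tz,tw [ 0.45  1.58 -0.09] 0.02 f [ 1.1  1.1 -1.4] w 0.0517 t 53.3
```

>>> jog_arm([
  [[0,0.2,0.6,0,0],[0,0.45,1.2,0,0],[0,0.45,1.55,0,0],[0,0.45,1.55,0,0],[0,0.45,1.55,0,0]],
])

```text
clock: 53.68
tcp_pos: [0.5911, 0.0978, 0.1027]
eef_rot: [0.0, -0.005, 1.0, -0.0]
ft_force: [0.4, -0.3, -1.5]
width: 0.0518
```

```bash
python3 - <<'E'
from h import *
plan((.589,.1,.0255),90.4)
E
```

```text
pos [0.5911 0.0978 0.1027] y 90.6 q6 -1.52 -> tx,ty,tz,tw [0.07 0.07 2.57] 0.03 f [ 0.4 -0.3 -1.5] w 0.0518 t 53.7
```

>>> jog_arm([
  [[0,0.07,0.05,0.6,0],[0,0.07,0.05,1.3,0],[0,0.07,0.05,1.9,0],[0,0.07,0.05,2.3,0],[0,0.07,0.05,2.45,0]],
])

```text
clock: 54.1
tcp_pos: [0.5882, 0.0983, 0.0276]
eef_rot: [-0.001, -0.004, 1.0, -0.0]
ft_force: [-0.8, -0.3, -2.0]
width: 0.0514
```

>>> jog_arm([
  [[0,0,0,0.02,0],[0,0,0,0.04,0],[0,0,0,0.06,0],[0,0,0,0.07,0],[0,0,0,0.07,0]],
])

```text
clock: 54.52
tcp_pos: [0.5891, 0.0994, 0.028]
eef_rot: [0.001, -0.005, 1.0, 0.0]
ft_force: [0.2, -0.4, -1.9]
width: 0.0521
```

```bash
python3 - <<'E'
from h import *
plan((.589,.1,.0255),90.4)
E
```

```text
pos [0.5891 0.0994 0.028 ] y 90.5 q6 -1.51 -> tx,ty,tz,tw [0.   0.02 0.08] 0.02 f [ 0.2 -0.4 -1.9] w 0.0521 t 54.5
```

>>> jog_arm([
  [[0,0,0,0.03,0],[0,0,0,0.06,0],[0,0,0,0.09,0],[0,0,0,0.11,0],[0,0,0,0.11,0]],
])

```text
clock: 54.93
tcp_pos: [0.5888, 0.0994, 0.025]
eef_rot: [0.0, -0.005, 1.0, 0.0]
ft_force: [-4.4, 0.2, 15.9]
width: 0.051
```

>>> jog_arm([
  [[0,0,0,-0.02,0],[0.4,0,0,-0.02,0],[0.6,0,0,-0.02,0],[0.6,0,0,-0.02,0],[0.6,0,0,-0.3,0]],
])

```text
clock: 55.35
tcp_pos: [0.5879, 0.0993, 0.032]
eef_rot: [-0.001, -0.005, 1.0, -0.0]
ft_force: [-1.3, 0.6, -0.9]
width: 0.068
```

>>> jog_arm([
  [[0.6,0,0,-0.8,0],[0.6,0,0,-2,0],[0.6,0,0,-3.2,0],[0.6,0,0,-4.4,0],[0.6,0,0,-5.7,0]],
])

```text
clock: 55.77
tcp_pos: [0.588, 0.0993, 0.206]
eef_rot: [-0.0, -0.005, 1.0, -0.0]
ft_force: [0.3, 0.4, -0.9]
width: 0.0685
```

>>> jog_arm([
  [[0.6,0,0.4,-1.2,0],[0.6,0,0.8,-2.4,0],[0.6,0,1.2,-2.4,0],[0.6,0,1.2,-2.4,0],[0.6,0,1.2,-2.4,0]],
])

```text
clock: 56.18
tcp_pos: [0.588, 0.1356, 0.2762]
eef_rot: [0.0, -0.005, 1.0, -0.0]
ft_force: [-0.1, -0.2, -0.4]
width: 0.0682
```

```bash
python3 - <<'E'
from h import *
o=get_obs();c=cam('wrist');jars(c,[(.588,.2,.01),(.588,.1,.01)]);rackview(c);save('w27.png',c['frame'])
P=pts(c);g=c['frame'].max(2)
m=(P[...,2]>.006)&(P[...,2]<.014)&(P[...,0]>.54)&(P[...,0]<.63)&(P[...,1]>.02)&(P[...,1]<.27)&(g<32)
print(cv2.minAreaRect((P[m][:,:2]*1000).astype(np.float32)))
c=cam('scene');jars(c,[(.588,.2,.01),(.588,.1,.01)]);save('s27.png',cv2.resize(c['frame'][80:300,160:500],None,fx=2.3,fy=2.3))
plan((.5,0,.4),90.4)
E
```

```text
jar (0.588, 0.2, 0.01) c 586.5 199.8 r 23.6 mean [0.5854 0.1992 0.0708] 1520
jar (0.588, 0.1, 0.01) c 586.1 98.9 r 23.6 mean [0.5854 0.0992 0.0709] 1510
boxtops 3095 0.1389 [461.6 239.4] [28.6 56.6] 0.15 y 0.2111 0.2677
tab 729 0.0937 [454.1 178.1] [31.9 67. ] 0.4 y 0.1445 0.2117
 comp 3095 [461.6 239.4] [28.6 56.6] 0.15 y 0.2111 0.2677
((587.7572021484375, 145.43875122070312), (248.64364624023438, 59.287071228027344), 89.94567108154297)
jar (0.588, 0.2, 0.01) c 589.0 199.5 r 24.7 mean [0.5913 0.1991 0.0712] 249
jar (0.588, 0.1, 0.01) c 589.5 99.6 r 24.7 mean [0.5908 0.0985 0.0719] 233
pos [0.5878 0.1349 0.2751] y 90.5 q6 -1.45 -> tx,ty,tz,tw [ 2.97 -4.47 -4.16] 0.02 f [-0.3 -0.3  0.3] w 0.0682 t 56.3
```

View pics/w27.png

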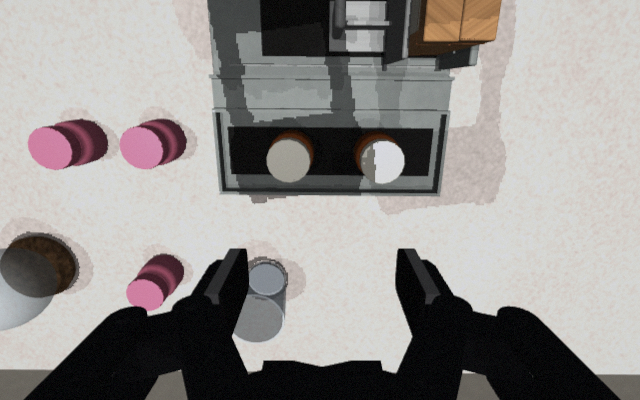

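View pics/s27.png

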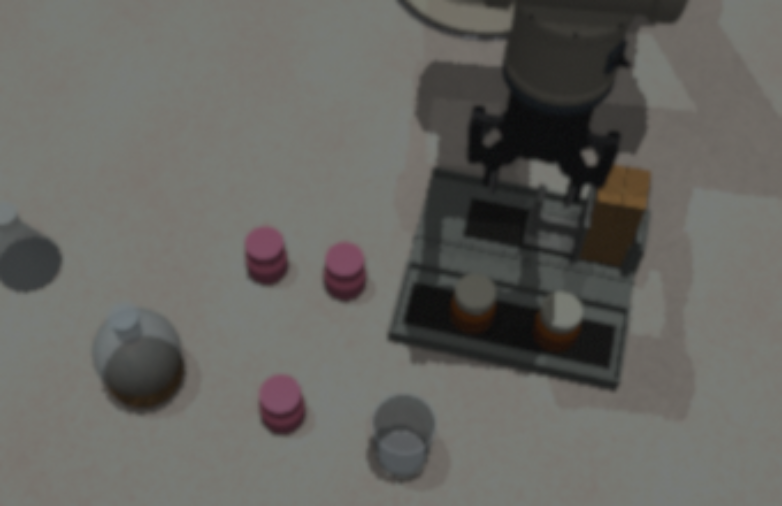

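>>> jog_arm([
  [[0.6,0.5,-1.1,-0.7,0],[0.6,1,-2.2,-1.4,0],[0.6,1.5,-3.4,-2,0],[0.6,2,-4.6,-2.5,0],[0.6,2.5,-5.5,-3,0]],
])

```text
clock: 56.7
tcp_pos: [0.5135, -0.0328, 0.3658]
eef_rot: [-0.001, -0.004, 1.0, -0.0]
ft_force: [0.7, -1.5, 0.2]
width: 0.0683
```

>>> jog_arm([
  [[0.6,0.5,-1.1,0,0],[0.6,1,-2.2,0,0],[0.6,1,-3.4,0,0],[0.6,1,-4.4,0,0],[0.6,1,-4.4,0,0]],
])

```text
clock: 57.12
tcp_pos: [0.4853, -0.1676, 0.365]
eef_rot: [-0.001, -0.003, 1.0, -0.0]
ft_force: [-0.2, 1.1, -0.5]
width: 0.0684
```

>>> jog_arm([
  [[0.6,0,-1,0,0],[0.6,0,-2,0,0],[0.6,0,-2,0,0],[0.6,0,-2,0,0],[0.6,0,-2,0,0]],
])

```text
clock: 57.53
tcp_pos: [0.4862, -0.2225, 0.3653]
eef_rot: [-0.001, -0.004, 1.0, 0.0]
ft_force: [0.7, 0.3, -0.4]
width: 0.0682
```

```bash
python3 - <<'E'
from h import *
c=cam('top');rackview(c);jars(c,[(.588,.2,.01),(.588,.1,.01)])
save('t28.png',np.clip(cv2.resize(c['frame'][120:290,170:460],None,fx=2.7,fy=2.7)*1.5,0,255).astype(np.uint8))
c0=dict(np.load('pics/top0.npz'))
a=pts(c);b=pts(c0)
for n,p in (('now',a),('start',b)):
    for nm,u,v in (('beaker',288,148),('flask',380,156),('con',433,191),('p1',330,154),('p2',321,208),('p3',350,208)):
        m=(p[...,2]>.03);
        w=np.zeros_like(m);w[v-16:v+17,u-16:u+17]=1;q=p[m&w];print(n,nm,q.mean(0).round(3) if len(q) else None)
c=cam('scene');rackview(c)
E
```

```text
boxtops 306 0.1401 [449.  241.1] [55.8 56.7] 1.3 y 0.2125 0.2694
tab 55 0.0943 [448.3 180.3] [41.6 67.5] 0.53 y 0.1465 0.214
 comp 306 [449.  241.1] [55.8 56.7] 1.3 y 0.2125 0.2694
jar (0.588, 0.2, 0.01) c 587.9 201.1 r 23.5 mean [0.5883 0.2006 0.0722] 160
jar (0.588, 0.1, 0.01) c 588.2 100.5 r 23.7 mean [0.5879 0.1001 0.0725] 161
now beaker [0.779 0.059 0.098]
now flask [ 0.745 -0.248  0.111]
now con [ 0.627 -0.412  0.163]
now p1 [ 0.759 -0.083  0.067]
now p2 [ 0.573 -0.059  0.083]
now p3 [ 0.575 -0.153  0.091]
start beaker [0.775 0.058 0.111]
start flask [ 0.747 -0.25   0.103]
start con [ 0.64  -0.437  0.086]
start p1 [ 0.757 -0.083  0.074]
start p2 [ 0.572 -0.058  0.099]
start p3 [ 0.574 -0.153  0.099]
boxtops 388 0.1398 [449.9 239.1] [60.8 56.3] 0.39 y 0.2108 0.2673
tab 58 0.0943 [449.6 177.6] [42.  66.8] 1.46 y 0.1441 0.211
 comp 388 [449.9 239.1] [60.8 56.3] 0.39 y 0.2108 0.2673
```

View pics/t28.png

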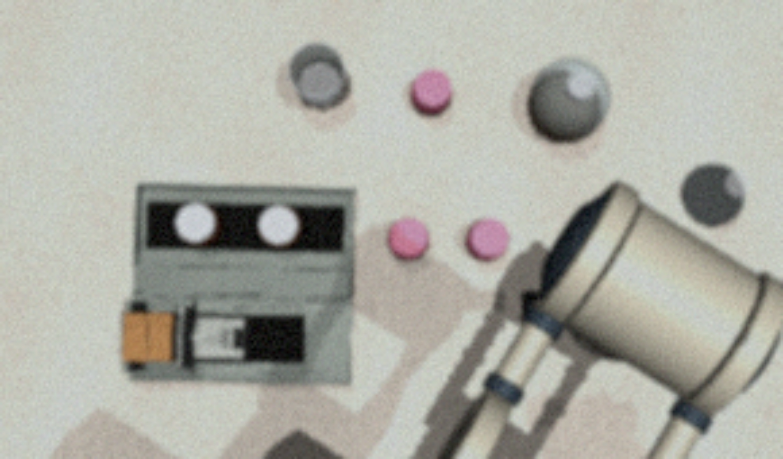

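```bash
python3 -c "
from cell import close_job
print(close_job())"
```

```text
the job is handed in; nothing more can be done
None
```

The job is handed in at about 58 s on the robot's clock. There were two boxes and two brown jars in the scene, and all four are in the rack.

**What I did:**
- I drew the book-end back about 114 mm, then stood both boxes on end, face to face, against the end plate.
- I slid the book-end up until the force showed the row tight, peaking at about 34 N, and let go of it.
- I then set both jars down on the middle of the jar channel. One jar had been knocked about 4 cm aside during the run, so I measured its place again before picking it up.

**Last checks:**
- **Boxes:** they read as one block 56.6 mm thick (56 mm expected) with tops level, so no visible gap. The row centre is within about 1–2 mm of the lane middle in the wrist and top views.
- **Jars:** they stand upright about 100 mm apart, within about 1.5 mm of the channel middle. The wrist and scene cameras differ by about 3 mm, on either side of the top camera's reading.
- **Bystanders:** the pink look-alikes, beaker and round flask show no visible change from the start. The conical flask's depth check was spoiled by the arm standing over it, but it shows at the same place in the picture.

**What went wrong:**
- The gripper cannot tilt, so I turned the boxes by gripping one end loosely and jerking the arm.
- Box 2 slipped out once and fell a few centimetres onto the bench. Box 1 dropped about 15 mm while I tested a looser grip.
- Neither box touched anything else, but the task said not to drop things.

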